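# Set the hold-down on the planing jig

## Task

The hold-down on the planing jig was set for thicker stock, so its rubber foot now hangs clear of the plywood strip. Back off the brass jam nut, screw the spindle down by its square end until the foot just touches the strip and then about a quarter turn more, so that it grips without crushing the veneer, and nip the jam nut up hand-tight again. Do not disturb the strip or the things lying about.

Things in the scene. Friction and masses are not known exactly. Their poses are not given: they have to be found in the camera images.
- nut_mid (a point): Centre of the brass jam nut: hexagon, 27 mm across flats, 31 mm over corners, 14 mm high, on the vertical spindle. z up along the spindle; flats face along x of this frame and every 60 degrees from it. It bears on the flat top of the bracket's boss (27 mm across, standing 8 mm above the arm). Right-hand thread, 4 mm per turn: anticlockwise from above loosens and raises it.
- nut (a joint): Turn of the jam nut, rad: about 0 as found (tight), grows as it is unscrewed, to a stop at 5. Breaking loose takes up to 0.4 N m; beyond 0.25 it is loose, 0.03 N m. On tightening it bites at 0.25 and the torque rises evenly to about 0.35 N m at 0 and on below; it stays where left, springing back under 0.1 rad. While it is tight the spindle cannot be turned.
- square_mid (a point): Centre of the steel square on the spindle's top end, above the nut: 12 mm across flats, 16.5 mm high. z up along the spindle; flats face along x and y. About 27 mm above the nut's centre as found. Right-hand: clockwise from above screws it down. Nut loose, it turns with 0.03 N m; once the foot bears, rubbing adds 0.01 to 0.015 N m per newton in motion, about 0.008 when held still.
- spindle: Steel spindle, thread 16 mm x 4 mm per turn, in the bracket's boss, with all it carries: the square on top and, below the arm, a rubber foot 48 mm across that turns with it, 0.7 to 3.2 mm clear of the strip as found. A quarter turn past first touch squeezes the rubber 1 mm, some 18 N. Origin: not the foot but the point on the axis level with the boss top; z up; it does not rise or fall.
- strip: Loose plywood strip lying on the jig's board along the fence, under the foot: 90 mm wide (x), 300 mm long (y), 9 mm thick, one end planed to a scarf. Origin: centre of its underside, z up.
- clamp: Blue cast hold-down bracket, bolted in the T-track behind the fence: foot plate 40 x 66 mm, column, arm 22 mm wide towards -x of this frame, ending in the boss that carries the spindle 98 mm from the origin (x = -0.098, y = 0); boss top 72 mm above the origin, arm top 64 mm. Origin: centre of the foot plate's underside. Fixed.
- jig: Planing jig fixed on the bench: brown hardboard-faced board 240 mm (x) x 360 mm (y) x 18 mm with a 22 mm high wooden fence along y. Origin: centre of the board's underside.
- rasp: Saw rasp with a red wooden handle, 295 mm long, 35 mm wide, lying on the bench; leave it alone. Origin under the blade's root.
- plane: Steel block plane 160 x 50 mm, 45 mm high, on the bench; leave it alone. Origin: centre of its sole.
- pencil: Red flat carpenter's pencil, 150 x 13 x 8 mm, lying on the jig's board on the robot's side of the strip; leave it alone. Origin: centre of its underside.

How it is judged:
On the way, in this order (a step that is already met when the one before it is completed fails the run):
1. the jam nut is backed off (value of joint nut above 0.3 rad), for 0.1 s.
2. with the nut still loose, the foot bears on the strip with about a quarter turn's squeeze (value of joint nut above 0.25 rad and contact force between spindle and strip between 11 and 26 N), for 0.2 s.
At the end, for the whole second after the job is handed in: The jam nut is tight again (joint below 0.10 rad) and the foot presses the strip with 11 to 26 N, which is 0.15 to 0.36 turn past first touch (value of joint nut below 0.1 rad and contact force between spindle and strip between 11 and 26 N).
It fails at once if the foot crushes the strip (contact force between spindle and strip above 40 N).
It fails at once if the strip is shifted more than 8 mm (distance of strip from where it was at the start of the episode above 0.008 m).
It fails at once if a bystander is moved more than 15 mm (distance of any of rasp, plane, pencil from where it was at the start of the episode above 0.015 m).
It also fails if it takes over 72 s, if anything falls off the work surface, if the arm or the gripper's body presses on something with over 40 N, if the wrist force passes 120 N, or if a joint passes its speed limit or range.

## Robot

A 7-joint arm with a two-finger parallel gripper is mounted at the origin on the work surface. World frame = base frame: x ahead of the robot, y to its left, z up, the work surface at z = 0. Lengths are in m, angles in rad, forces in N, time in s.
With the tool pointing down it reaches from about 0.35 to 0.9 m from the base axis. Payload 7.2 kg.
Tool frame: the origin (TCP) lies at the very end of the fingers, on their centre line; the grasp point (between the pads) lies 19 mm behind it; y points along the fingers, z is the direction in which the jaws open and shut, and the axes are right-handed (so a half turn about y gives the same grasp; the last joint's range is limited). The gripper opens to 88 mm and grips with 3 to 60 N. Pads are 20 mm wide; open, the fingers measure 115 mm over their backs; the gripper's body (75 mm by 178 mm) begins 61 mm behind the grasp point.
Start: joints at [-1.405, 0.411, -0.013, 1.596, 0.006, 1.134, -0.082], TCP at [0.145, 0.608, 0.223] pointing down, gripper open.
Joint ranges: [-2.95, 2.95], [-0.29, 1.99], [-1.47, 1.44], [0.14, 2.54], [-1.03, 4.17], [0.13, 1.85], [-2.86, 2.86]. Speed limits (rad/s): [2.39, 2.39, 3.01, 3.01, 3.14, 3.14, 3.14].

## Interface

Orientations are given as a rotation vector (axis times angle).
In Python, from plant import robot gives the robot as it stands.
- The arm moves only by the shell command python3 -m handwheel 'ROWS' [FORCE]. ROWS is JSON, a list of rows, each a list of 3 entries, a list of its own where there are three numbers: the shift along the world's x, y, z in mm, then the turn, a rotation vector about the world's x, y, z in rad, then the opening, from -1 (shut) to 1 (fully open), so that 0 is half open. A call has 1 to 20 rows; each row is the pose to reach, as a shift and turn from the pose commanded when the call began; what a row does not reach only later rows make up. A row lasts 1/10 s, in which the tool goes at most 50 mm and 8.59 degrees, less where a joint would pass 70% of its speed; a pose out of reach is approached as far as the arm can. A call with a gripper value outside its range is refused whole. The fingers move at their own pace and stop on an object; FORCE is the grip in N (left out, the last holds). Time passes only in rows, so rows that repeat a pose let the fingers close. It gives the time, the measured TCP pose, the force and the opening at its end, in the units of the state.
- robot.get_obs(): the state, without advancing time (a new reading comes with each control period).
- robot.read_camera(name): name is "side" or "top" or "wrist"; returns (picture, depth): 480x640x3 uint8, red, green, blue; 480x640 float32, m along the optical axis (not along the pixel's ray), 0 where there is no reading.
- robot.camera_model(name): a dict with "fx", "fy", "cx", "cy" (pixels), "pose" (4x4, takes a point from camera to world coordinates). Camera axes: x right, y up, looking along -z (the intrinsics and any distortion apply to the point x, -y, -z); pixel columns grow to the right and rows downward; lengths in m; the calibration is good to about 2 mm. The wrist camera is an equidistant fisheye: a pixel r from the principal point sees the ray r / f radians off the axis. A picture is of the moment at which its call begins: read the wrist's pose just before it. camera_model takes no time and is no camera call; for the wrist camera it gives the pose at the moment of the call.
- robot.hand_in(): hands the job in, once; it reports no verdict.
The state is a dict: "t": time; "qpos": joint angles; "qd": joint speeds; "joint_torque": joint torques, N m; "tool_pos": TCP position; "tcp_rot": TCP orientation; "ft_force": force on the tool from outside, world axes, zero at the start; "ft_torque": the same for the moment, N m; "width": finger opening in m.
Only numpy, scipy, OpenCV 4.12 (cv2) and the standard library are available. Lean on these libraries where they do the work, as an engineer would, in place of code of your own. Each camera call takes 0.05 s, during which the arm holds its last target.

## Working session

There is one attempt and no reset: what is moved stays moved. The work goes in short steps, Python scripts to look and compute and a shell command to move; the robot and the scene stay as the last step left them, time stands still between calls to the robot, and variables do not carry over. Pictures are saved under pics/ and viewed, and the job is handed in when it is done.

```bash
ls; mkdir -p pics; python3 - <<'E'
from plant import robot
import cv2,numpy as np
o=robot.get_obs();print({k:np.round(v,4) for k,v in o.items()})
for n in("side","top"):
    m=robot.camera_model(n);print(n,m)
    p,d=robot.read_camera(n);cv2.imwrite(f"pics/{n}0.png",p[:,:,::-1]);np.save(f"pics/{n}0d.npy",d)
E
```

```text
pics
{'t': np.float64(0.0), 'qpos': array([-1.4052,  0.4119, -0.0127,  1.5971,  0.0056,  1.1343, -0.0822]), 'qd': array([ 0.0012, -0.0018,  0.001 , -0.0002,  0.0014,  0.0013,  0.0001]), 'joint_torque': array([-5.00000e-04, -5.87958e+01,  6.41400e-01, -2.91065e+01,
       -5.39000e-02,  1.83000e-02,  1.00000e-04]), 'tool_pos': array([0.1447, 0.6075, 0.2218]), 'tcp_rot': array([-1.5646,  0.1836, -0.1835]), 'ft_force': array([ 0.3335, -0.821 , -0.8006]), 'ft_torque': array([ 0.0231, -0.0027,  0.0078]), 'width': np.float64(0.0879)}
side {'fx': 440.98761505230704, 'fy': 440.98761505230704, 'cx': 324.98341869393755, 'cy': 242.99311089898447, 'pose': array([[-0.88555377,  0.26175136, -0.38377173,  0.25097331],
       [-0.46444276, -0.51550904,  0.72009954,  0.60913276],
       [-0.00935076,  0.81592687,  0.5780795 ,  0.5973611 ],
       [ 0.        ,  0.        ,  0.        ,  1.        ]])}
top {'fx': 473.81223142734206, 'fy': 473.81223142734206, 'cx': 321.14434327635576, 'cy': 239.23669839403627, 'pose': array([[ 0.0176747 ,  0.99238947, -0.12186361,  0.44757423],
       [-0.9996457 ,  0.0151134 , -0.0219102 , -0.01312288],
       [-0.01990168,  0.12220769,  0.992305  ,  1.29453702],
       [ 0.        ,  0.        ,  0.        ,  1.        ]])}
```

View pics/side0.png

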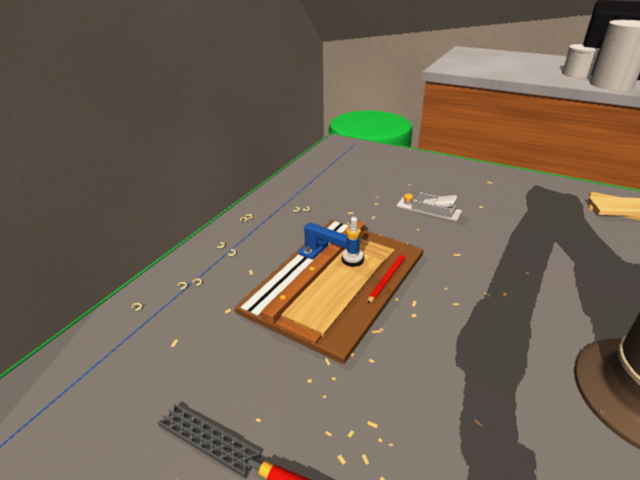

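View pics/top0.png

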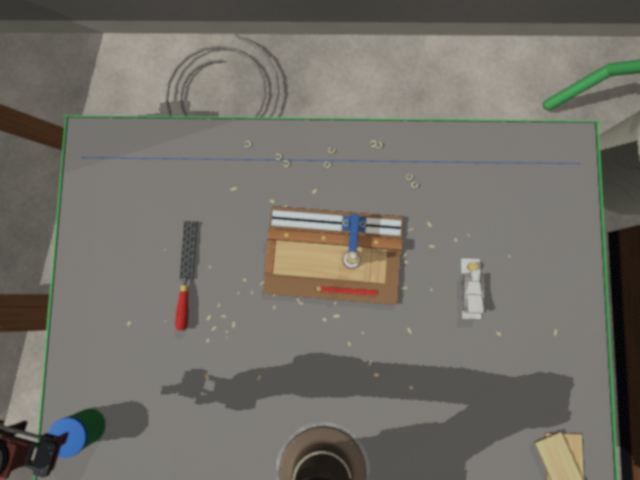

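Side view: the nut is near (353,235) and the square near (353,222). Top view: the spindle is near (351,259) and the pencil near (348,291). Next I'll zoom in and triangulate.

```bash
cat > h.py <<'E'
import numpy as np,cv2
from plant import robot
def ray(m,u,v):
    d=np.array([(u-m['cx'])/m['fx'],-(v-m['cy'])/m['fy'],-1.]);P=m['pose'];return P[:3,3],P[:3,:3]@d
def plane(m,u,v,z):
    o,d=ray(m,u,v);return o+d*(z-o[2])/d[2]
def fray(m,u,v):
    x,y=(u-m['cx'])/m['fx'],(v-m['cy'])/m['fy'];r=np.hypot(x,y)+1e-12
    d=np.array([np.sin(r)*x/r,-np.sin(r)*y/r,-np.cos(r)]);P=m['pose'];return P[:3,3],P[:3,:3]@d
def fplane(m,u,v,z):
    o,d=fray(m,u,v);return o+d*(z-o[2])/d[2]
def tri(*rs):
    A=0;b=0
    for o,d in rs:
        d=d/np.linalg.norm(d);Q=np.eye(3)-np.outer(d,d);A=A+Q;b=b+Q@o
    return np.linalg.solve(A,b)
def fproj(m,p):
    P=m['pose'];c=P[:3,:3].T@(np.array(p)-P[:3,3]);a=np.arctan2(np.hypot(c[0],c[1]),-c[2]);h=np.hypot(c[0],c[1])+1e-12
    return m['cx']+m['fx']*a*c[0]/h,m['cy']-m['fy']*a*c[1]/h
def proj(m,p):
    P=m['pose'];c=P[:3,:3].T@(np.array(p)-P[:3,3]);return m['cx']-m['fx']*c[0]/c[2],m['cy']+m['fy']*c[1]/c[2]
E
python3 - <<'E'
import cv2,numpy as np
a=cv2.imread('pics/side0.png')[200:290,300:400];b=cv2.imread('pics/top0.png')[200:310,260:410]
cv2.imwrite('pics/c1.png',np.hstack([cv2.resize(a,(440,396),interpolation=2)[:,:],cv2.resize(b[:,60:140],None,fx=3.6,fy=3.6,interpolation=2)]))
from h import *
s=robot.camera_model('side');t=robot.camera_model('top')
print(tri(ray(s,353,221),ray(t,351.5,259)),tri(ray(s,353,235),ray(t,351.5,260)))
w=robot.camera_model('wrist');print(w)
for p in [(268,292),(398,302),(403,218),(272,208)]: print(plane(t,*p,0.018))
p,d=robot.read_camera('wrist');cv2.imwrite("pics/w0.png",p[:,:,::-1])
E
```

```text
[ 0.54412056 -0.06231528  0.13177137] [ 0.54412398 -0.06390638  0.09759731]
{'fx': 371.64829954431775, 'fy': 371.64829954431775, 'cx': 316.8911987240062, 'cy': 241.1328892979698, 'pose': array([[ 0.23096819, -0.93032816, -0.28485646,  0.0659824 ],
       [ 0.97296005,  0.22037717,  0.06915669,  0.62550627],
       [-0.00156256, -0.29312695,  0.95607225,  0.38360145],
       [ 0.        ,  0.        ,  0.        ,  1.        ]])}
[0.45949095 0.155208   0.018     ]
[ 0.43908795 -0.19259552  0.018     ]
[ 0.66594127 -0.20662862  0.018     ]
[0.6886086  0.15140641 0.018     ]
```

View pics/c1.png

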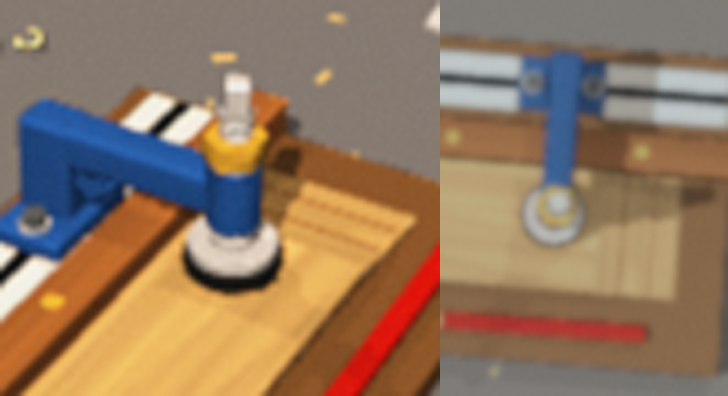

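View pics/w0.png

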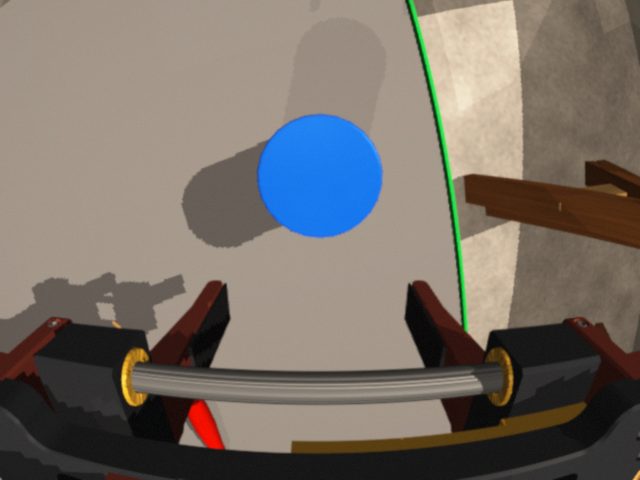

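```bash
python3 -m handwheel '[[[399,-670,20],[0,0,-1.45],1],[[399,-670,20],[0,0,-1.45],1],[[399,-670,20],[0,0,-1.45],1],[[399,-670,20],[0,0,-1.45],1],[[399,-670,20],[0,0,-1.45],1],[[399,-670,20],[0,0,-1.45],1],[[399,-670,20],[0,0,-1.45],1],[[399,-670,20],[0,0,-1.45],1],[[399,-670,20],[0,0,-1.45],1],[[399,-670,20],[0,0,-1.45],1],[[399,-670,20],[0,0,-1.45],1],[[399,-670,20],[0,0,-1.45],1],[[399,-670,20],[0,0,-1.45],1],[[399,-670,20],[0,0,-1.45],1],[[399,-670,20],[0,0,-1.45],1],[[399,-670,20],[0,0,-1.45],1],[[399,-670,20],[0,0,-1.45],1],[[399,-670,20],[0,0,-1.45],1],[[399,-670,20],[0,0,-1.45],1]]'
cat >> h.py <<'E'
from scipy.spatial.transform import Rotation as Ro
def st():
    o=robot.get_obs();R=Ro.from_rotvec(o['tcp_rot']).as_matrix()
    print('t',round(float(o['t']),2),'tcp',np.round(o['tool_pos'],4),'q',np.round(o['qpos'],3),'yaw z',np.round(np.degrees(np.arctan2(R[1,2],R[0,2])),2),'ydir',np.round(R[:,1],4),'F',np.round(o['ft_force'],1),'M',np.round(o['ft_torque'],3),'w',round(float(o['width']),4))
    return o
E
python3 - <<'E'
from h import *
st();m=robot.camera_model('wrist');p,d=robot.read_camera('wrist');cv2.imwrite("pics/w1.png",p[:,:,::-1]);np.save('pics/w1d.npy',d);import pickle;pickle.dump(m,open('pics/w1.pkl','wb'))
print(fproj(m,(.544,-.063,.132)),fproj(m,(.544,-.063,.097)))
E
```

```text
t: 2.05
tool_pos: [0.5432, -0.0605, 0.2423]
tcp_rot: [-1.155, 1.292, -1.29]
ft_force: [-0.1, 1.0, 0.1]
width: 0.0878
t 2.05 tcp [ 0.5432 -0.0605  0.2423] q [-0.516  0.295  0.679  1.796 -0.205  1.123  0.12 ] yaw z -6.39 ydir [-9.e-04  8.e-04 -1.e+00] F [-0.1  1.   0.1] M [-0.087  0.036 -0.018] w 0.0878
(np.float64(318.5295096448588), np.float64(239.5617594960617)) (np.float64(318.4177809912794), np.float64(227.73886959623545))
```

View pics/w1.png

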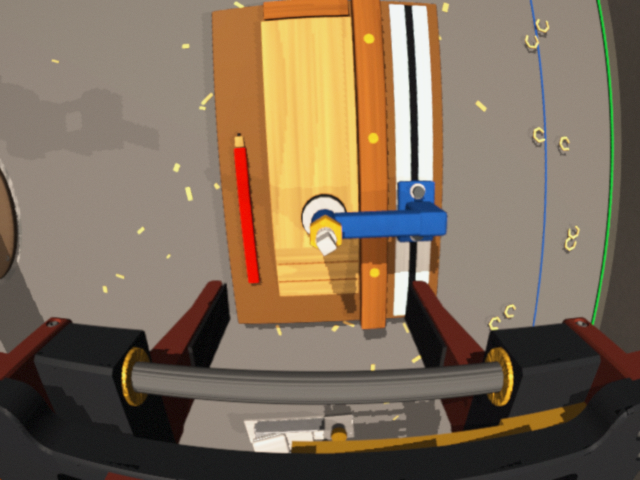

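The wrist view shows the square near (326,242), the nut near (326,228) and the pencil left at (245,210). Zooming in for the flat directions.

```bash
python3 - <<'E'
import cv2
a=cv2.imread('pics/w1.png')[190:270,285:365];cv2.imwrite('pics/w1c.png',cv2.resize(a,(600,600),interpolation=0))
E
```

```text
(no output)
```

View pics/w1c.png

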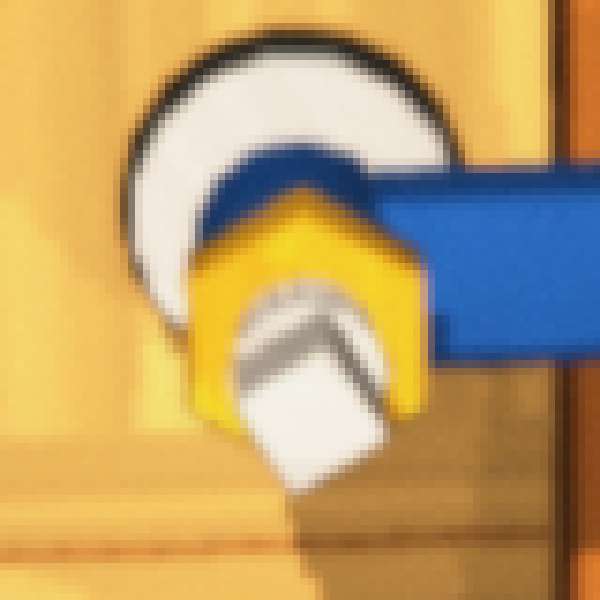

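```bash
python3 - <<'E'
from h import *
import pickle
m=pickle.load(open('pics/w1.pkl','rb'));print(m['pose'][:3,3],-m['pose'][:3,2])
f=lambda u,v,z:fplane(m,285+u/7.5-.5,190+v/7.5-.5,z)
q=np.array([f(*c,.132) for c in [(322,325),(387,440),(297,495),(237,400)]]);print('sq',q[:,:2].round(4),q.mean(0))
for i in range(4):
    e=q[(i+1)%4]-q[i];print(np.linalg.norm(e),np.degrees(np.arctan2(e[1],e[0]))%90)
n=np.array([f(*c,.104) for c in [(190,265),(190,410),(427,270),(427,410)]]);print(n)
for a,b in((0,1),(2,3)):
    e=n[b]-n[a];print(np.degrees(np.arctan2(e[1],e[0]))%60)
s=robot.camera_model('side')
E
```

```text
[0.5522327  0.01867759 0.4040705 ] [-0.03379615 -0.29094525 -0.9561426 ]
sq [[ 0.5513 -0.0584]
 [ 0.5567 -0.0714]
 [ 0.5469 -0.0763]
 [ 0.5419 -0.0654]] [ 0.54919221 -0.06787759  0.132     ]
0.014022627818935792 22.602050754204043
0.010989418577360879 26.642512516027722
0.012005246581712533 24.724039008071088
0.011745244318077106 36.39353469918891
[[ 0.5373475  -0.05785483  0.104     ]
 [ 0.5353898  -0.07464346  0.104     ]
 [ 0.56351104 -0.06131375  0.104     ]
 [ 0.56200763 -0.077594    0.104     ]]
23.34883653534176
24.723979734909022
```

```bash
python3 -m handwheel '[[[5,-6,-50],[0,0,0],1],[[5,-6,-88],[0,0,0],1],[[5,-6,-88],[0,0,0],1],[[5,-6,-88],[0,0,0],1]]'
python3 - <<'E'
from h import *
st();m=robot.camera_model('wrist');p,d=robot.read_camera('wrist');cv2.imwrite("pics/w2.png",p[:,:,::-1]);np.save('pics/w2d.npy',d);import pickle;pickle.dump(m,open('pics/w2.pkl','wb'))
a=p[180:360,230:410,::-1];cv2.imwrite('pics/w2c.png',cv2.resize(a,(600,600),interpolation=2))
o=robot.get_obs();print(fproj(m,o['tool_pos']))
E
```

```text
t: 2.5
tool_pos: [0.5486, -0.0671, 0.1553]
tcp_rot: [-1.155, 1.292, -1.291]
ft_force: [0.7, -0.0, 0.4]
width: 0.0877
t 2.5 tcp [ 0.5486 -0.0671  0.1553] q [-0.455  0.407  0.639  1.881 -0.295  0.949  0.207] yaw z -6.41 ydir [-9.e-04  1.e-04 -1.e+00] F [ 0.7 -0.   0.4] M [-0.077 -0.012  0.005] w 0.0877
(np.float64(318.97106453610553), np.float64(302.1755278181888))
```

View pics/w2c.png

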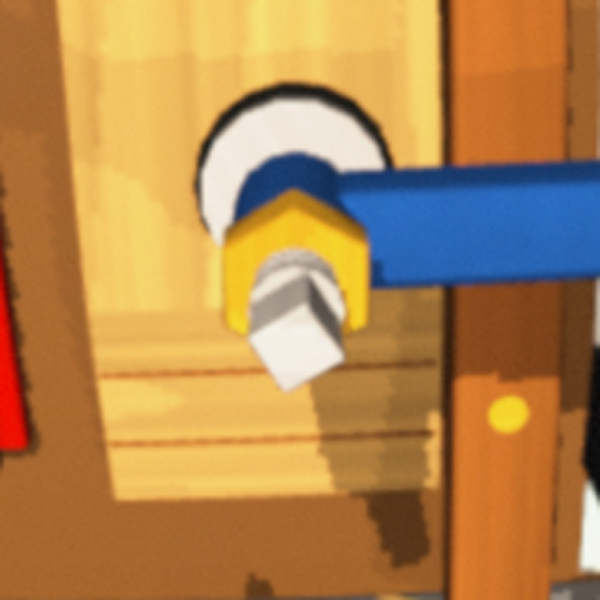

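View pics/w2.png

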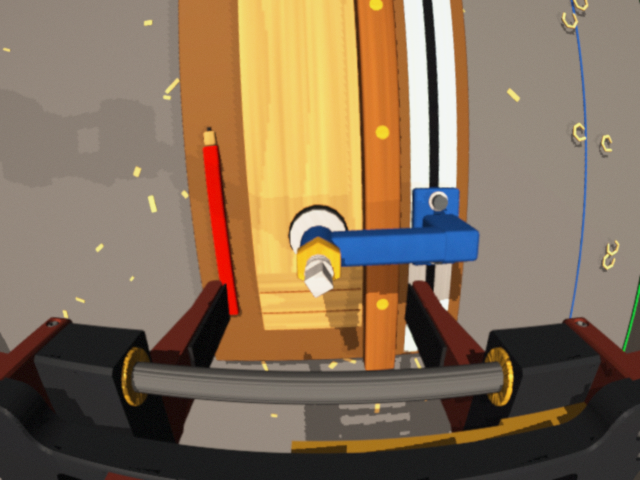

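```bash
python3 - <<'E'
from h import *
import pickle
m=pickle.load(open('pics/w2.pkl','rb'));m1=pickle.load(open('pics/w1.pkl','rb'))
f=lambda u,v,z:fplane(m,230+u*.3-.35,180+v*.3-.35,z)
q=np.array([f(*c,.132) for c in [(306,308),(344,355),(290,392),(249,343)]]);print('sq',q.mean(0))
for i in range(4):
    e=q[(i+1)%4]-q[i];print(np.linalg.norm(e),np.degrees(np.arctan2(e[1],e[0]))%90)
n=np.array([f(*c,.104) for c in [(225,237),(228,325),(370,240),(367,325)]]);print(n, n.mean(0))
for a,b in((0,1),(2,3)):
    e=n[b]-n[a];print(np.degrees(np.arctan2(e[1],e[0]))%60)
print('top z',tri(fray(m,230+297*.3-.35,180+349*.3-.35),fray(m1,285+311/7.5-.5,190+415/7.5-.5)))
d=np.load('pics/w2d.npy');
for u,v in [(319,285),(308,258),(319,297),(360,247),(300,290)]:
    r=np.hypot(u-m['cx'],v-m['cy'])/m['fx'];o,k=fray(m,u,v)
    print(u,v,d[v,u], o+k*d[v,u]/np.cos(r))
E
```

```text
sq [ 0.54940554 -0.06888504  0.132     ]
0.010371982273436295 30.604138293860473
0.011071068638640172 30.885485022541673
0.011066643403820395 30.637526295572016
0.011095873817682072 27.296004239690618
[[ 0.53756167 -0.05751475  0.104     ]
 [ 0.53589649 -0.07472718  0.104     ]
 [ 0.56367131 -0.06099712  0.104     ]
 [ 0.56161502 -0.0775918   0.104     ]] [ 0.54968612 -0.06770771  0.104     ]
24.47423003389973
22.936342943377213
top z [ 0.54948084 -0.06582594  0.13849686]
319 285 0.19879144 [ 0.54955774 -0.0683061   0.13386943]
308 258 0.22565143 [ 0.54355911 -0.06275575  0.10429039]
319 297 0.32267883 [ 0.54339771 -0.12855276  0.02286883]
360 247 0.24704163 [ 0.57748256 -0.06676915  0.08193674]
300 290 0.31976795 [ 0.52781763 -0.11964819  0.02374925]
```

```bash
python3 - <<'E'
from h import *
o=robot.get_obs();m=robot.camera_model('wrist');R=Ro.from_rotvec(o['tcp_rot']).as_matrix()
for a in(-.044,.044):
  for b in(-.01,0,.01): print(a,b,np.round(fproj(m,o['tool_pos']+R@[b,0,a]),1))
a=cv2.imread('pics/w2.png')[270:340,190:440];cv2.imwrite('pics/w2f.png',cv2.resize(a,(800,224)))
E
```

```text
-0.044 -0.01 [225.9 281. ]
-0.044 0 [227.7 299.6]
-0.044 0.01 [229.6 317.4]
0.044 -0.01 [408.2 281.1]
0.044 0 [406.3 299.7]
0.044 0.01 [404.4 317.5]
```

View pics/w2f.png

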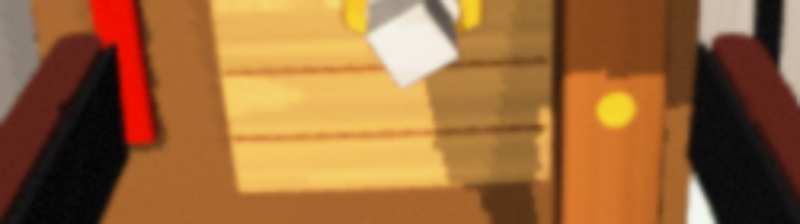

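```bash
python3 -m handwheel '[[[1,0.5,-40],[0,0,0],1],[[1,0.5,-68],[0,0,0],1],[[1,0.5,-68],[0,0,0],1],[[1,0.5,-68],[0,0,0],1],[[1,0.5,-68],[0,0,0],-0.2],[[1,0.5,-68],[0,0,0],-0.2],[[1,0.5,-68],[0,0,0],-0.2],[[1,0.5,-68],[0,0,0],-0.2]]' 50
python3 - <<'E'
from h import *
st()
p,d=robot.read_camera('wrist');cv2.imwrite("pics/w3.png",p[:,:,::-1])
E
```

```text
t: 3.35
tool_pos: [0.5502, -0.0674, 0.0873]
tcp_rot: [-1.153, 1.291, -1.292]
ft_force: [0.3, -0.3, 0.5]
width: 0.0593
t 3.35 tcp [ 0.5502 -0.0674  0.0873] q [-0.405  0.501  0.585  1.935 -0.374  0.813  0.272] yaw z -6.47 ydir [ 1.1e-03  2.0e-04 -1.0e+00] F [ 0.3 -0.3  0.5] M [-0.115 -0.236  0.028] w 0.0593
```

View pics/w3.png

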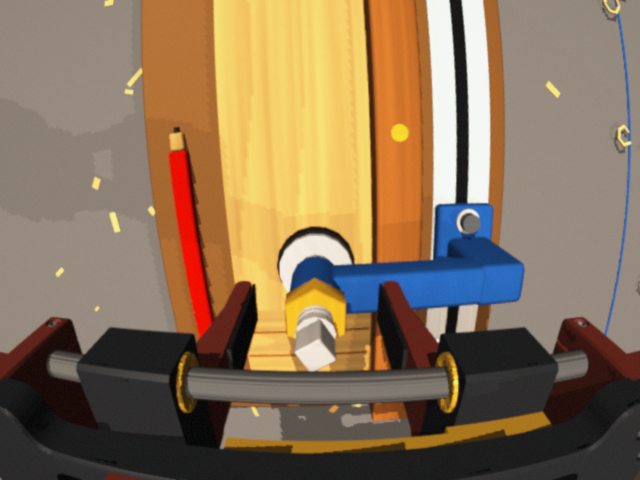

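The jaws straddle the nut (nut centre about (315,308), tips at 247 and 390). Closing now.

```bash
python3 -m handwheel '[[[0,0,0],[0,0,0],-1],[[0,0,0],[0,0,0],-1],[[0,0,0],[0,0,0],-1],[[0,0,0],[0,0,0],-1],[[0,0,0],[0,0,0],-1],[[0,0,0],[0,0,0],-1]]' 50
python3 - <<'E'
from h import *
st()
p,d=robot.read_camera('wrist');cv2.imwrite("pics/w4.png",p[220:460,160:480,::-1])
E
```

```text
t: 4.0
tool_pos: [0.5577, -0.0685, 0.0886]
tcp_rot: [-1.145, 1.278, -1.3]
ft_force: [21.7, -3.0, -11.6]
width: 0.0424
t 4.0 tcp [ 0.5577 -0.0685  0.0886] q [-0.405  0.503  0.585  1.928 -0.376  0.804  0.272] yaw z -6.41 ydir [ 0.0151 -0.0036 -0.9999] F [ 21.7  -3.  -11.6] M [-0.709 -4.505  0.23 ] w 0.0424
```

View pics/w4.png

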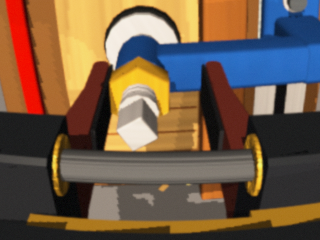

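```bash
python3 - <<'E'
from h import *
p,d=robot.read_camera('side');cv2.imwrite("pics/s4.png",cv2.resize(p[180:290,290:420,::-1],None,fx=6,fy=5.4,interpolation=2)[:600,:800])
p,d=robot.read_camera('wrist');cv2.imwrite("pics/w5.png",cv2.resize(p[240:400,210:430,::-1],None,fx=3.6,fy=3.6,interpolation=2))
st()
E
```

```text
t 4.15 tcp [ 0.5576 -0.0685  0.0885] q [-0.405  0.503  0.585  1.928 -0.376  0.804  0.272] yaw z -6.41 ydir [ 0.015  -0.0036 -0.9999] F [ 21.7  -2.6 -13.1] M [-0.528 -4.582  0.258] w 0.0423
```

View pics/s4.png

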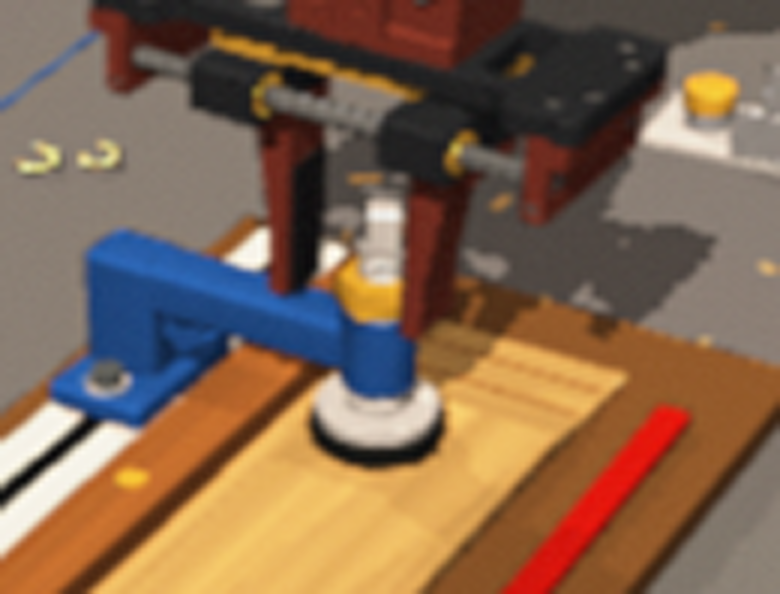

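View pics/w5.png

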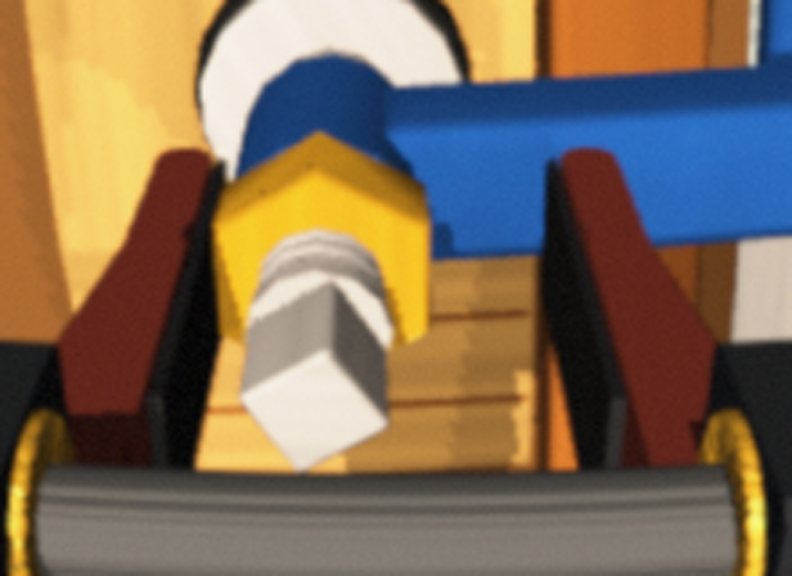

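The right fingertip seems caught on the bracket's arm. I'll open, lift 5 mm and close again.

```bash
python3 -m handwheel '[[[0,0,0],[0,0,0],-0.2],[[0,0,0],[0,0,0],-0.2],[[0,0,5],[0,0,0],-0.2],[[0,0,5],[0,0,0],-0.2],[[0,0,5],[0,0,0],-0.2]]' 40
python3 - <<'E'
from h import *
st()
E
python3 -m handwheel '[[[0,0,0],[0,0,0],-0.4],[[0,0,0],[0,0,0],-0.4],[[0,0,0],[0,0,0],-0.4]]' 40
python3 - <<'E'
from h import *
st()
m=robot.camera_model('wrist');p,d=robot.read_camera('wrist');cv2.imwrite("pics/w6.png",cv2.resize(p[240:400,210:430,::-1],None,fx=3.6,fy=3.6,interpolation=2))
E
```

```text
t: 4.65
tool_pos: [0.5576, -0.0675, 0.0925]
tcp_rot: [-1.146, 1.278, -1.299]
ft_force: [25.5, -1.7, -23.2]
width: 0.042
t 4.65 tcp [ 0.5576 -0.0675  0.0925] q [-0.409  0.497  0.588  1.925 -0.371  0.812  0.268] yaw z -6.33 ydir [ 0.0147 -0.0034 -0.9999] F [ 25.5  -1.7 -23.2] M [-0.341 -5.528  0.434] w 0.042
t: 4.95
tool_pos: [0.5576, -0.0675, 0.0925]
tcp_rot: [-1.146, 1.278, -1.299]
ft_force: [26.5, -1.8, -22.4]
width: 0.0424
t 4.95 tcp [ 0.5576 -0.0675  0.0925] q [-0.409  0.497  0.588  1.925 -0.371  0.812  0.268] yaw z -6.34 ydir [ 0.0146 -0.0035 -0.9999] F [ 26.5  -1.8 -22.4] M [-0.347 -5.479  0.493] w 0.0424
```

View pics/w6.png

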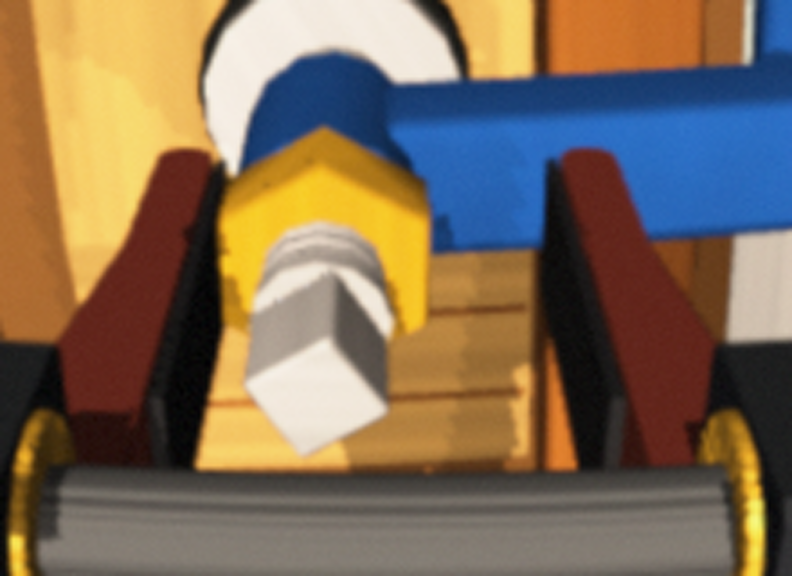

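```bash
python3 - <<'E'
from h import *
o=st();print(np.round(o['joint_torque'],2))
m=robot.camera_model('wrist');p,d=robot.read_camera('wrist')
R=Ro.from_rotvec(o['tcp_rot']).as_matrix();print(R.round(3))
def P(u,v):
    r=np.hypot(u-m['cx'],v-m['cy'])/m['fx'];a,k=fray(m,u,v);return (a+k*d[v,u]/np.cos(r)).round(4)
for u,v in [(262,286),(268,290),(268,300),(264,285),(376,286),(364,290),(366,300),(370,285),(300,290),(305,310),(299,300),(350,280),(340,290)]: print(u,v,P(u,v),p[v,u])
s=robot.camera_model('side');p,d=robot.read_camera('side');cv2.imwrite("pics/s6.png",cv2.resize(p[180:290,290:420,::-1],None,fx=6,fy=5.4,interpolation=2)[:600,:800])
for q in [o['tool_pos']+R@[0,0,.0212],o['tool_pos']+R@[0,0,-.0212]]:
    u,v=proj(s,q);print(q,(u-290)*6,(v-180)*5.4)
E
```

```text
t 5.0 tcp [ 0.5576 -0.0675  0.0925] q [-0.409  0.497  0.588  1.925 -0.371  0.812  0.268] yaw z -6.33 ydir [ 0.0145 -0.0035 -0.9999] F [ 25.4  -1.7 -23. ] M [-0.33  -5.463  0.425] w 0.0425
[  1.25 -58.13  11.14 -12.26   1.72   8.29  -0.44]
[[-0.11   0.015  0.994]
 [-0.994 -0.003 -0.11 ]
 [ 0.002 -1.     0.015]]
262 286 [ 0.5336 -0.0541  0.0988] [95 35 25]
268 290 [ 0.536  -0.0564  0.0987] [33 20 18]
268 300 [ 0.5371 -0.0566  0.1089] [17 18 16]
264 285 [ 0.5342 -0.0547  0.0964] [101  39  27]
376 286 [ 0.5856 -0.0596  0.1001] [98 37 27]
364 290 [ 0.58   -0.0612  0.0995] [26 23 22]
366 300 [ 0.5794 -0.0606  0.1108] [23 21 20]
370 285 [ 0.5831 -0.0596  0.0981] [98 37 27]
300 290 [ 0.5513 -0.0551  0.105 ] [247 198  39]
305 310 [ 0.5529 -0.0612  0.1128] [164 151 138]
299 300 [ 0.5501 -0.0605  0.1038] [245 197  68]
350 280 [ 0.575  -0.0626  0.0831] [ 41 103 185]
340 290 [ 0.5695 -0.0672  0.0836] [ 40  98 180]
[ 0.578677   -0.06980112  0.09280889] 297.02799812264357 276.85287602524915
[ 0.53654036 -0.06512479  0.09217993] 403.7396461857272 312.937991796067
```

View pics/s6.png

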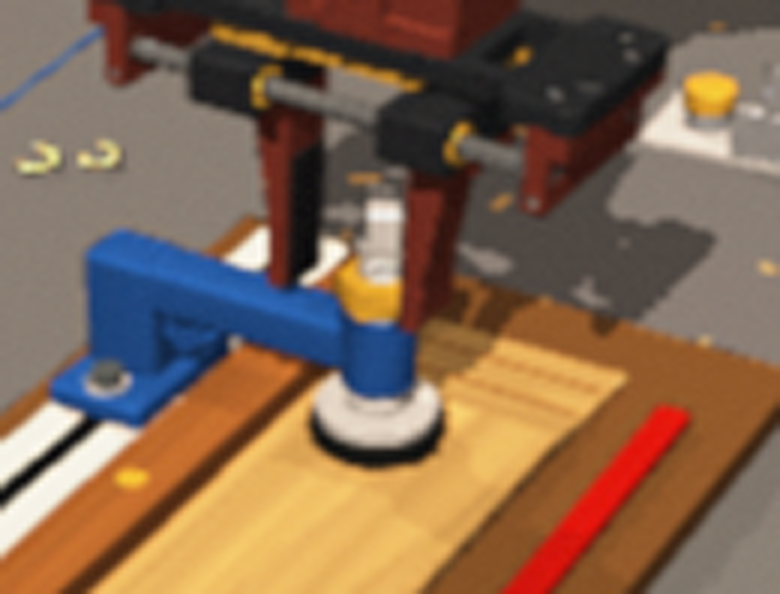

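```bash
python3 -m handwheel '[[[0,0,0],[0,0,0],0.2],[[0,0,0],[0,0,0],0.2],[[0,0,0],[0,0,0],0.2],[[0,0,0],[0,0,0],0.2]]' 40
python3 - <<'E'
from h import *
o=st();print(np.round(o['joint_torque'],2))
m=robot.camera_model('wrist');p,d=robot.read_camera('wrist');cv2.imwrite("pics/w7.png",cv2.resize(p[240:400,210:430,::-1],None,fx=3.6,fy=3.6,interpolation=2))
E
```

```text
t: 5.5
tool_pos: [0.5532, -0.0668, 0.093]
tcp_rot: [-1.149, 1.286, -1.294]
ft_force: [6.4, 1.0, 1.5]
width: 0.0525
t 5.5 tcp [ 0.5532 -0.0668  0.093 ] q [-0.409  0.494  0.589  1.929 -0.37   0.82   0.267] yaw z -6.4 ydir [ 6.5e-03  2.0e-04 -1.0e+00] F [6.4 1.  1.5] M [ 0.386 -1.46   0.103] w 0.0525
[  1.71 -48.6    9.76 -17.01   1.02   1.99  -0.12]
```

View pics/w7.png

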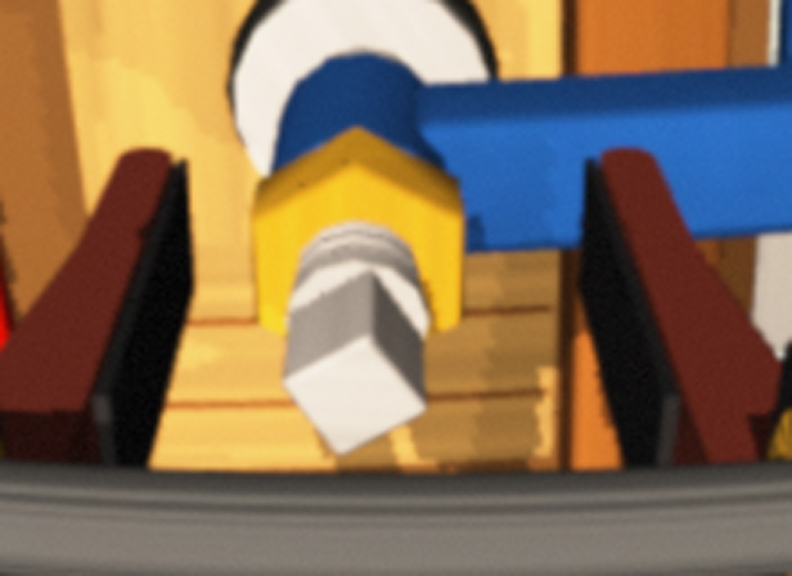

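```bash
python3 -m handwheel '[[[0,0,0],[0,0,0],0.2],[[0,0,0],[0,0,0],0.2],[[0,0,0],[0,0,0],0.2]]'
python3 - <<'E'
from h import *
o=st();print(np.round(o['joint_torque'],2))
E
python3 -m handwheel '[[[0,0,0],[0,0,0],0],[[0,0,0],[0,0,0],0],[[0,0,0],[0,0,0],0]]' 10
python3 - <<'E'
from h import *
o=st();print(np.round(o['joint_torque'],2))
E
python3 -m handwheel '[[[0,0,0],[0,0,0],-0.1],[[0,0,0],[0,0,0],-0.1],[[0,0,0],[0,0,0],-0.1]]' 10
python3 - <<'E'
from h import *
o=st();print(np.round(o['joint_torque'],2))
E
```

```text
t: 5.85
tool_pos: [0.5532, -0.0668, 0.093]
tcp_rot: [-1.149, 1.287, -1.294]
ft_force: [6.1, 2.9, 1.5]
width: 0.0528
t 5.85 tcp [ 0.5532 -0.0668  0.093 ] q [-0.409  0.494  0.589  1.929 -0.37   0.82   0.267] yaw z -6.41 ydir [ 6.5e-03  2.0e-04 -1.0e+00] F [6.1 2.9 1.5] M [ 0.381 -1.532  0.126] w 0.0528
[  1.7  -48.69   9.76 -17.01   1.02   2.    -0.12]
t: 6.15
tool_pos: [0.557, -0.0672, 0.0938]
tcp_rot: [-1.145, 1.28, -1.298]
ft_force: [18.7, 0.9, -6.0]
width: 0.0441
t 6.15 tcp [ 0.557  -0.0672  0.0938] q [-0.409  0.495  0.589  1.925 -0.371  0.815  0.267] yaw z -6.39 ydir [ 0.014  -0.0016 -0.9999] F [18.7  0.9 -6. ] M [ 0.064 -4.022  0.163] w 0.0441
[  1.65 -50.98   9.96 -11.99   1.7    5.83  -0.16]
t: 6.45
tool_pos: [0.5575, -0.0673, 0.0939]
tcp_rot: [-1.144, 1.279, -1.299]
ft_force: [19.9, 0.8, -6.9]
width: 0.0433
t 6.45 tcp [ 0.5575 -0.0673  0.0939] q [-0.409  0.495  0.589  1.925 -0.371  0.815  0.267] yaw z -6.38 ydir [ 0.0148 -0.0019 -0.9999] F [19.9  0.8 -6.9] M [ 0.067 -4.266  0.158] w 0.0433
[  1.65 -51.03   9.96 -11.43   1.77   6.21  -0.17]
```

```bash
python3 - <<'E'
from h import *
p,d=robot.read_camera('top');cv2.imwrite("pics/t7.png",cv2.resize(p[190:320,250:420,::-1],None,fx=4.5,fy=4.5,interpolation=2))
a=cv2.imread('pics/top0.png');cv2.imwrite("pics/t0c.png",cv2.resize(a[190:320,250:420],None,fx=4.5,fy=4.5,interpolation=2))
b=cv2.imread('pics/side0.png')[190:300,300:400];cv2.imwrite("pics/s0c.png",cv2.resize(b,None,fx=5.4,fy=5.4,interpolation=2))
E
```

```text
(no output)
```

View pics/t7.png

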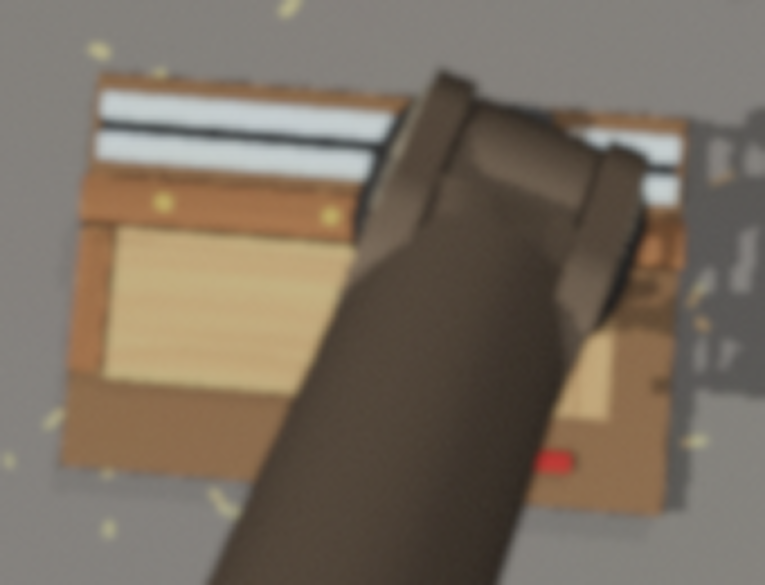

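View pics/s0c.png

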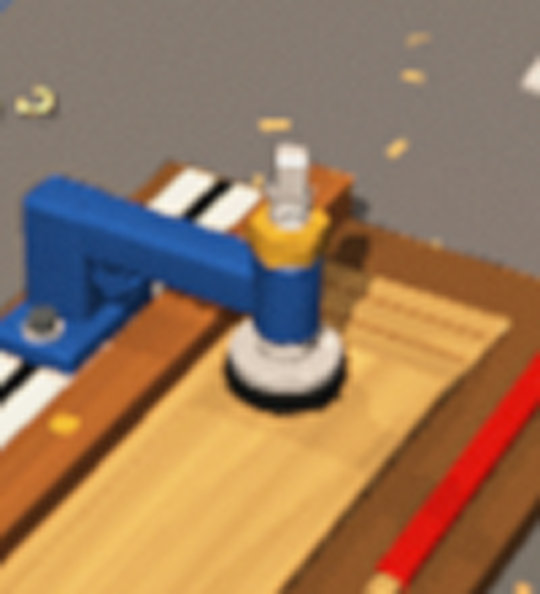

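The right finger is being stopped about 30 mm from the axis on the bracket-arm side, at every height I've tried. I'll lift off, rotate the jaws 60° so they stay clear of the arm, and use another pair of flats.

```bash
python3 -m handwheel '[[[0,0,0],[0,0,0],1],[[0,0,0],[0,0,0],1],[[0,0,0],[0,0,0],1],[[0,0,50],[0,0,0],1],[[0,0,60],[0,0,1.05],1],[[0,0,60],[0,0,1.05],1],[[0,0,60],[0,0,1.05],1],[[0,0,60],[0,0,1.05],1],[[0,0,60],[0,0,1.05],1],[[0,0,60],[0,0,1.05],1],[[0,0,60],[0,0,1.05],1],[[0,0,60],[0,0,1.05],1],[[0,0,60],[0,0,1.05],1]]' 40
python3 - <<'E'
from h import *
o=st();m=robot.camera_model('wrist');p,d=robot.read_camera('wrist');cv2.imwrite("pics/w8.png",p[:,:,::-1]);np.save('pics/w8d.npy',d)
import pickle;pickle.dump(m,open('pics/w8.pkl','wb'))
E
```

```text
t: 7.8
tool_pos: [0.5493, -0.0678, 0.1515]
tcp_rot: [-1.512, 0.501, -0.5]
ft_force: [-0.1, 0.8, 0.2]
width: 0.0876
t 7.8 tcp [ 0.5493 -0.0678  0.1515] q [-0.268  0.377  0.389  1.872 -0.176  0.926  1.135] yaw z 53.4 ydir [-7.e-04  2.e-04 -1.e+00] F [-0.1  0.8  0.2] M [-0.029 -0.    -0.017] w 0.0876
```

View pics/w8.png

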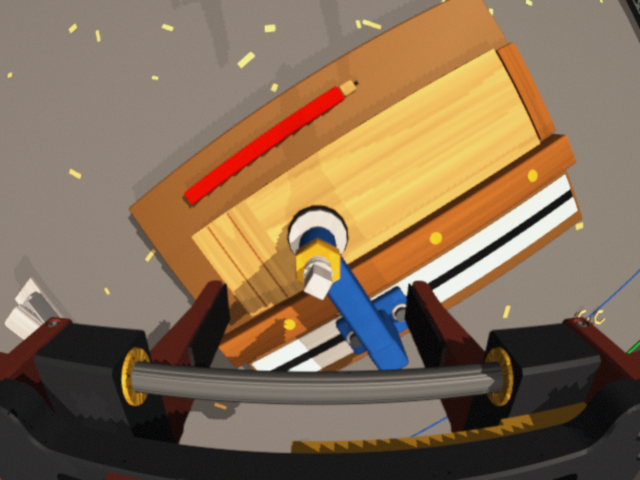

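```bash
python3 -m handwheel '[[[0,0,-50],[0,0,0],1],[[0,0,-60],[0,0,0],1],[[0,0,-60],[0,0,0],1],[[0,0,-60],[0,0,0],-0.2],[[0,0,-60],[0,0,0],-0.2],[[0,0,-60],[0,0,0],-0.2],[[0,0,-60],[0,0,0],-0.2],[[0,0,-60],[0,0,0],-0.2],[[0,0,-60],[0,0,0],-0.2],[[0,0,-60],[0,0,0],-0.2]]' 20
python3 - <<'E'
from h import *
o=st();m=robot.camera_model('wrist');p,d=robot.read_camera('wrist');cv2.imwrite("pics/w9.png",cv2.resize(p[240:400,210:430,::-1],None,fx=3.6,fy=3.6,interpolation=2))
E
```

```text
t: 8.85
tool_pos: [0.5507, -0.067, 0.0922]
tcp_rot: [-1.512, 0.495, -0.497]
ft_force: [1.9, 2.0, 3.1]
width: 0.0365
t 8.85 tcp [ 0.5507 -0.067   0.0922] q [-0.243  0.457  0.361  1.92  -0.22   0.801  1.176] yaw z 53.71 ydir [ 1.7e-03  6.0e-04 -1.0e+00] F [1.9 2.  3.1] M [ 0.536 -0.382 -0.024] w 0.0365
```

View pics/w9.png

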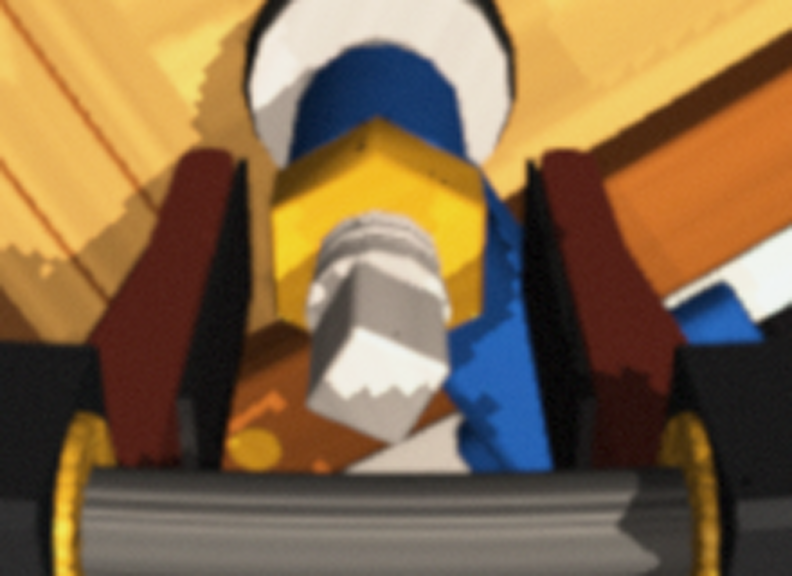

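```bash
python3 -m handwheel '[[[0,0,0],[0,0,0],-1],[[0,0,0],[0,0,0],-1],[[0,0,0],[0,0,0],-1],[[0,0,0],[0,0,0],-1]]' 20
python3 - <<'E'
from h import *
o=st();m=robot.camera_model('wrist');p,d=robot.read_camera('wrist');cv2.imwrite("pics/w10.png",cv2.resize(p[240:400,210:430,::-1],None,fx=3.6,fy=3.6,interpolation=2))
E
```

```text
t: 9.3
tool_pos: [0.5501, -0.0679, 0.0923]
tcp_rot: [-1.513, 0.496, -0.497]
ft_force: [-1.2, 0.8, 8.0]
width: 0.027
t 9.3 tcp [ 0.5501 -0.0679  0.0923] q [-0.242  0.456  0.362  1.921 -0.219  0.802  1.176] yaw z 53.68 ydir [ 8.e-04 -2.e-04 -1.e+00] F [-1.2  0.8  8. ] M [0.239 0.02  0.066] w 0.027
```

View pics/w10.png

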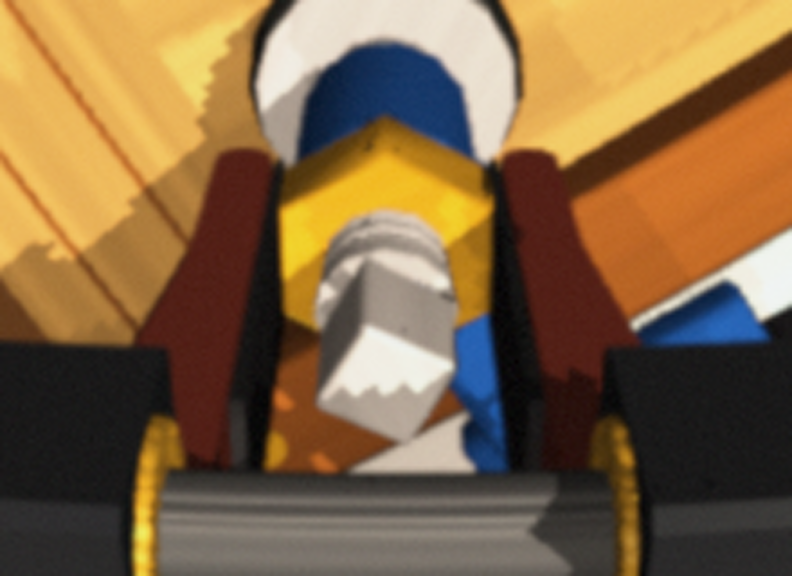

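Width is 27.0 mm, so the nut is gripped on its flats. Next: firm up the grip and turn anticlockwise.

```bash
python3 -m handwheel '[[[0,0,0],[0,0,0],-1],[[0,0,0],[0,0,0],-1],[[0,0,0],[0,0,0.08],-1],[[0,0,0],[0,0,0.16],-1],[[0,0,0],[0,0,0.24],-1]]' 55
python3 - <<'E'
from h import *
st()
E
python3 -m handwheel '[[[0,0,0],[0,0,0.1],-1],[[0,0,0],[0,0,0.2],-1],[[0,0,0],[0,0,0.3],-1],[[0,0,0],[0,0,0.4],-1],[[0,0,0],[0,0,0.5],-1],[[0,0,0],[0,0,0.5],-1]]' 55
python3 - <<'E'
from h import *
o=st();m=robot.camera_model('wrist');p,d=robot.read_camera('wrist');cv2.imwrite("pics/w11.png",cv2.resize(p[240:400,210:430,::-1],None,fx=3.6,fy=3.6,interpolation=2))
E
```

```text
t: 9.85
tool_pos: [0.5503, -0.0677, 0.0924]
tcp_rot: [-1.549, 0.306, -0.307]
ft_force: [-1.3, 1.4, 8.4]
width: 0.0263
t 9.85 tcp [ 0.5503 -0.0677  0.0924] q [-0.196  0.45   0.301  1.918 -0.181  0.799  1.383] yaw z 67.61 ydir [ 0.0011  0.     -1.    ] F [-1.3  1.4  8.4] M [ 0.434  0.125 -0.093] w 0.0263
t: 10.45
tool_pos: [0.5499, -0.0676, 0.0927]
tcp_rot: [-1.568, -0.085, 0.084]
ft_force: [-2.5, 3.0, 12.9]
width: 0.0263
t 10.45 tcp [ 0.5499 -0.0676  0.0927] q [-0.1    0.442  0.175  1.911 -0.105  0.797  1.811] yaw z 96.18 ydir [ 6.e-04  8.e-04 -1.e+00] F [-2.5  3.  12.9] M [ 0.616  0.555 -0.533] w 0.0263
```

View pics/w11.png

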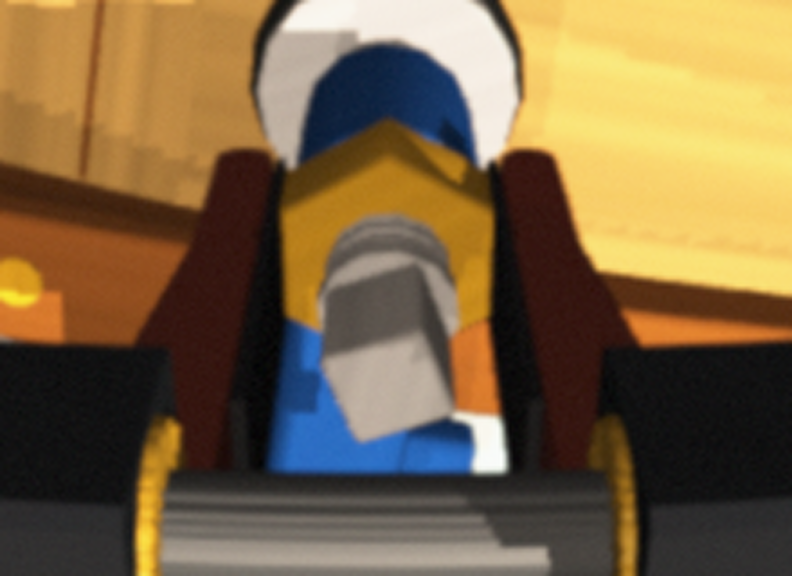

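```bash
python3 -m handwheel '[[[0,0,0],[0,0,0],-1],[[0,0,0],[0,0,0],-1]]' 55
python3 - <<'E'
from h import *
st()
E
python3 -m handwheel '[[[0,0,0],[0,0,0],0],[[0,0,0],[0,0,0],0],[[0,0,0],[0,0,0],0]]' 55
python3 - <<'E'
from h import *
o=st();m=robot.camera_model('wrist');p,d=robot.read_camera('wrist');cv2.imwrite("pics/w12.png",cv2.resize(p[240:400,210:430,::-1],None,fx=3.6,fy=3.6,interpolation=2))
import pickle;pickle.dump(m,open('pics/w12.pkl','wb'));cv2.imwrite('pics/w12f.png',p[:,:,::-1])
E
```

```text
t: 10.7
tool_pos: [0.5499, -0.0675, 0.0927]
tcp_rot: [-1.569, -0.083, 0.082]
ft_force: [-2.3, 2.3, 12.5]
width: 0.0266
t 10.7 tcp [ 0.5499 -0.0675  0.0927] q [-0.101  0.442  0.176  1.911 -0.106  0.797  1.808] yaw z 95.99 ydir [ 6.e-04  7.e-04 -1.e+00] F [-2.3  2.3 12.5] M [ 0.587  0.59  -0.544] w 0.0266
t: 11.0
tool_pos: [0.5495, -0.0678, 0.0913]
tcp_rot: [-1.569, -0.083, 0.084]
ft_force: [1.0, -0.3, 0.4]
width: 0.043
t 11.0 tcp [ 0.5495 -0.0678  0.0913] q [-0.101  0.444  0.176  1.912 -0.105  0.795  1.809] yaw z 96.08 ydir [-7.e-04 -3.e-04 -1.e+00] F [ 1.  -0.3  0.4] M [ 0.037 -0.003 -0.035] w 0.043
```

View pics/w12.png

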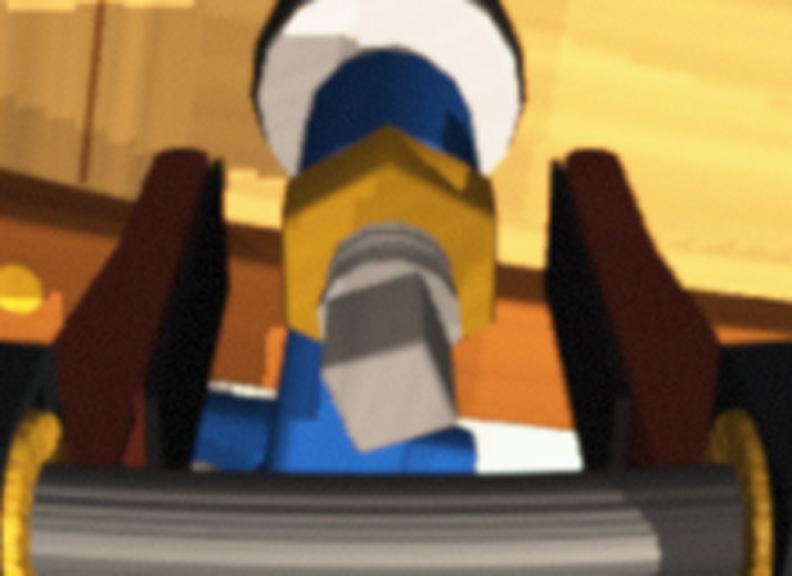

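```bash
python3 -m handwheel '[[[0,0,40],[0,0,0],1],[[0,0,60],[0,0,0],1],[[0,0,60],[0,0,0],1]]' 40
python3 - <<'E'
from h import *
o=st();m=robot.camera_model('wrist');p,d=robot.read_camera('wrist');cv2.imwrite("pics/w13.png",cv2.resize(p[230:320,270:370,::-1],None,fx=6,fy=6,interpolation=2))
import pickle;pickle.dump(m,open('pics/w13.pkl','wb'));np.save('pics/w13d.npy',d)
for u,v in [(319,285),(319,280),(317,288)]:
    r=np.hypot(u-m['cx'],v-m['cy'])/m['fx'];a,k=fray(m,u,v);print((a+k*d[v,u]/np.cos(r)).round(4))
E
```

```text
t: 11.35
tool_pos: [0.5516, -0.0678, 0.1543]
tcp_rot: [-1.57, -0.087, 0.08]
ft_force: [0.2, 0.0, -0.1]
width: 0.0645
t 11.35 tcp [ 0.5516 -0.0678  0.1543] q [-0.115  0.362  0.192  1.859 -0.085  0.924  1.792] yaw z 96.07 ydir [ 4.8e-03 -2.0e-04 -1.0e+00] F [ 0.2  0.  -0.1] M [-0.016 -0.006 -0.012] w 0.0645
[ 0.5512 -0.0677  0.1332]
[ 0.548  -0.068   0.1338]
[ 0.5538 -0.0685  0.1317]
```

View pics/w13.png

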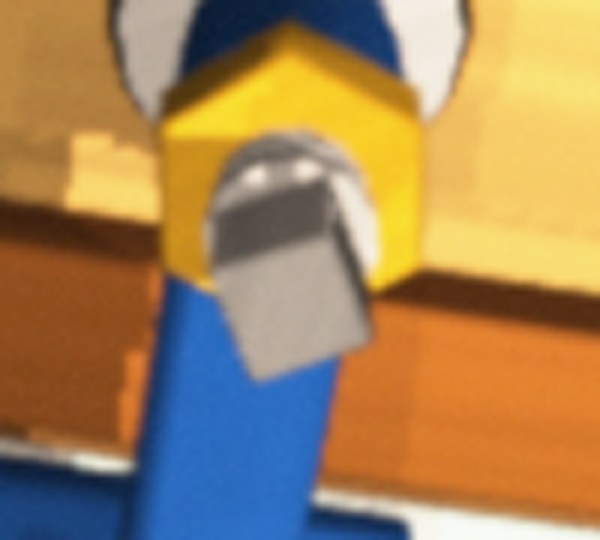

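```bash
python3 - <<'E'
from h import *
import pickle
m=pickle.load(open('pics/w13.pkl','rb'))
f=lambda u,v,z:fplane(m,270+u/6-.4,230+v/6-.4,z)
q=np.array([f(*c,.1325) for c in [(213,263),(330,230),(372,338),(260,382)]]);print('sq',q.mean(0))
for i in range(4):
    e=q[(i+1)%4]-q[i];print(np.linalg.norm(e),np.degrees(np.arctan2(e[1],e[0]))%90)
n=np.array([f(*c,.104) for c in [(163,130),(163,270),(420,130),(420,268)]]);print(n,n.mean(0))
for a,b in((0,1),(2,3)):
    e=n[b]-n[a];print('nut edge',np.degrees(np.arctan2(e[1],e[0]))%60)
E
```

```text
sq [ 0.54877817 -0.06818005  0.1325    ]
0.01081960582779822 23.058758631756206
0.011140609114857088 26.351783629005567
0.010989214946072452 29.569178441381148
0.01238004916282325 25.564279377946775
[[ 0.54352743 -0.08185271  0.104     ]
 [ 0.55866959 -0.08050751  0.104     ]
 [ 0.54077459 -0.05620133  0.104     ]
 [ 0.55563635 -0.05430074  0.104     ]] [ 0.54965199 -0.06821557  0.104     ]
nut edge 5.076719297943306
nut edge 7.287711248775315
```

```bash
python3 -m handwheel '[[[0,0,0],[0,0,0.365],1],[[0,0,0],[0,0,0.365],1],[[0,0,0],[0,0,0.365],1],[[0,0,0],[0,0,0.365],1],[[0,0,0],[0,0,0.365],-0.2]]' 40
python3 - <<'E'
from h import *
o=st();print(robot.get_obs()['tool_pos'])
E
```

```text
t: 11.9
tool_pos: [0.5492, -0.0676, 0.1506]
tcp_rot: [-1.539, -0.366, 0.369]
ft_force: [-0.4, -0.5, 1.1]
width: 0.0828
t 11.9 tcp [ 0.5492 -0.0676  0.1506] q [-0.054  0.365  0.114  1.858 -0.051  0.923  2.122] yaw z 116.86 ydir [-1.7e-03  1.0e-04 -1.0e+00] F [-0.4 -0.5  1.1] M [0.095 0.012 0.035] w 0.0828
[ 0.54919091 -0.0675778   0.15057554]
```

Now lower to z ≈ 0.120 (pads on the square only, above the 16 mm thread), with the jaws partly closed, and close gently.

```bash
python3 -m handwheel '[[[0.6,0,0],[0,0,0],-0.2],[[0.6,0,0],[0,0,0],-0.2],[[0.6,0,0],[0,0,0],-0.2],[[0.6,0,-31],[0,0,0],-0.2],[[0.6,0,-31],[0,0,0],-0.2],[[0.6,0,-31],[0,0,0],-1],[[0.6,0,-31],[0,0,0],-1],[[0.6,0,-31],[0,0,0],-1],[[0.6,0,-31],[0,0,0],-1],[[0.6,0,-31],[0,0,0],-1]]' 15
python3 - <<'E'
from h import *
o=st();m=robot.camera_model('wrist');p,d=robot.read_camera('wrist');cv2.imwrite("pics/w14.png",cv2.resize(p[240:400,210:430,::-1],None,fx=3.6,fy=3.6,interpolation=2))
E
```

```text
t: 12.9
tool_pos: [0.5507, -0.067, 0.1215]
tcp_rot: [-1.539, -0.37, 0.369]
ft_force: [-1.9, 1.8, 6.2]
width: 0.0113
t 12.9 tcp [ 0.5507 -0.067   0.1215] q [-0.051  0.402  0.109  1.883 -0.057  0.859  2.129] yaw z 117.01 ydir [ 8.e-04  7.e-04 -1.e+00] F [-1.9  1.8  6.2] M [ 0.575  0.503 -0.052] w 0.0113
```

View pics/w14.png

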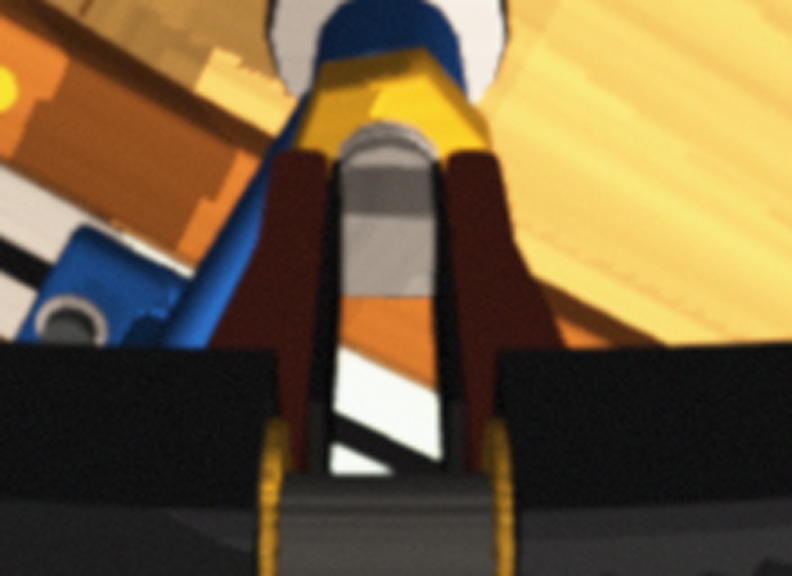

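Gripped squarely: width 11.3 mm, flats parallel to the pads. Turning clockwise now while watching the torque.

```bash
cat > s.py <<'E'
from h import *
import time
o=robot.get_obs();R=Ro.from_rotvec(o['tcp_rot']).as_matrix()
print('t %.2f'%o['t'],'tcp',np.round(o['tool_pos'],4),'q7 %.2f'%o['qpos'][6],'yaw %.2f'%np.degrees(np.arctan2(R[1,2],R[0,2])),'F',np.round(o['ft_force'],1),'M',np.round(o['ft_torque'],3),'tq7 %.3f'%o['joint_torque'][6],'w %.4f'%o['width'])
E
python3 -m handwheel '[[[0,0,1.5],[0,0,0],-1],[[0,0,1.5],[0,0,-0.1],-1],[[0,0,1.5],[0,0,-0.2],-1],[[0,0,1.5],[0,0,-0.3],-1]]' 35 >/dev/null; python3 s.py
python3 -m handwheel '[[[0,0,0],[0,0,-0.1],-1],[[0,0,0],[0,0,-0.2],-1],[[0,0,0],[0,0,-0.3],-1]]' >/dev/null; python3 s.py
python3 -m handwheel '[[[0,0,0],[0,0,-0.1],-1],[[0,0,0],[0,0,-0.2],-1],[[0,0,0],[0,0,-0.3],-1]]' >/dev/null; python3 s.py
```

```text
t 13.35 tcp [ 0.5505 -0.0673  0.1215] q7 1.86 yaw 99.60 F [ 3.2  0.7 -7.8] M [ 0.13  -0.752  0.058] tq7 1.432 w 0.0114
t 13.65 tcp [ 0.5505 -0.0676  0.1213] q7 1.59 yaw 82.40 F [  4.7   0.1 -10.3] M [ 0.    -0.818  0.148] tq7 1.419 w 0.0114
t 13.95 tcp [ 0.5504 -0.0679  0.1211] q7 1.33 yaw 65.20 F [  4.2  -1.2 -11.2] M [-0.284 -0.943  0.039] tq7 1.411 w 0.0114
```

```bash

python3 -m handwheel '[[[0,0,-0.5],[0,0,-0.1],-1],[[0,0,-0.5],[0,0,-0.2],-1],[[0,0,-0.5],[0,0,-0.3],-1]]' >/dev/null; python3 s.py
python3 -m handwheel '[[[0,0,-0.5],[0,0,-0.1],-1],[[0,0,-0.5],[0,0,-0.2],-1],[[0,0,-0.5],[0,0,-0.3],-1]]' >/dev/null; python3 s.py
python3 -m handwheel '[[[0,0,-0.5],[0,0,-0.1],-1],[[0,0,-0.5],[0,0,-0.2],-1],[[0,0,-0.5],[0,0,-0.3],-1]]' >/dev/null; python3 s.py
python3 - <<'E'
from h import *
p,d=robot.read_camera('wrist');cv2.imwrite("pics/w15.png",cv2.resize(p[240:400,210:430,::-1],None,fx=3.6,fy=3.6,interpolation=2))
E
python3 s.py
```

```text
t 14.25 tcp [ 0.5503 -0.0682  0.1209] q7 1.07 yaw 48.00 F [ 2.1 -1.8 -8.5] M [-0.432 -0.556 -0.017] tq7 1.402 w 0.0116
t 14.55 tcp [ 0.55   -0.0684  0.1207] q7 0.80 yaw 30.80 F [-0.4 -2.  -5.9] M [-0.532 -0.246  0.006] tq7 1.390 w 0.0116
t 14.85 tcp [ 0.5498 -0.0685  0.1205] q7 0.55 yaw 13.60 F [-1.  -2.1 -2.6] M [-0.539  0.289  0.022] tq7 1.378 w 0.0113
t 14.90 tcp [ 0.5498 -0.0685  0.1205] q7 0.54 yaw 13.27 F [-2.5 -2.1 -1.5] M [-0.593  0.419 -0.003] tq7 0.955 w 0.0117
```

View pics/w15.png

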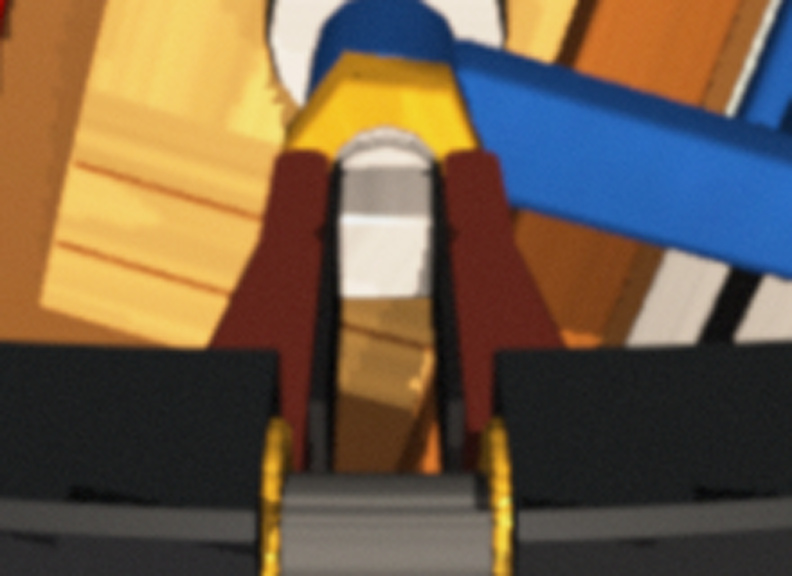

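```bash

for i in 1 2 3 4; do :; done
python3 -m handwheel '[[[0,0,-0.2],[0,0,-0.1],-1],[[0,0,-0.2],[0,0,-0.2],-1],[[0,0,-0.2],[0,0,-0.3],-1]]' >/dev/null; python3 s.py
python3 -m handwheel '[[[0,0,-0.2],[0,0,-0.1],-1],[[0,0,-0.2],[0,0,-0.2],-1],[[0,0,-0.2],[0,0,-0.3],-1]]' >/dev/null; python3 s.py
python3 -m handwheel '[[[0,0,-0.2],[0,0,-0.1],-1],[[0,0,-0.2],[0,0,-0.2],-1],[[0,0,-0.2],[0,0,-0.3],-1]]' >/dev/null; python3 s.py
```

```text
t 15.20 tcp [ 0.5495 -0.0685  0.1203] q7 0.29 yaw -3.47 F [-2.2 -3.2 -2.2] M [-0.67   0.595  0.009] tq7 1.365 w 0.0111
t 15.50 tcp [ 0.5492 -0.0684  0.1201] q7 0.04 yaw -20.66 F [-3.3 -2.1 -0.5] M [-0.515  0.984  0.045] tq7 1.345 w 0.0114
t 15.80 tcp [ 0.5489 -0.0683  0.1199] q7 -0.21 yaw -37.85 F [-4.1 -1.6  0. ] M [-0.478  1.193 -0.055] tq7 1.328 w 0.0115
```

```bash

python3 -m handwheel '[[[0,0,-0.2],[0,0,-0.1],-1],[[0,0,-0.2],[0,0,-0.2],-1],[[0,0,-0.2],[0,0,-0.3],-1]]' >/dev/null; python3 s.py
python3 -m handwheel '[[[0,0,-0.2],[0,0,-0.1],-1],[[0,0,-0.2],[0,0,-0.2],-1],[[0,0,-0.2],[0,0,-0.3],-1]]' >/dev/null; python3 s.py
python3 -m handwheel '[[[0,0,-0.2],[0,0,-0.1],-1],[[0,0,-0.2],[0,0,-0.2],-1],[[0,0,-0.2],[0,0,-0.3],-1]]' >/dev/null; python3 s.py
```

```text
t 16.10 tcp [ 0.5487 -0.068   0.1197] q7 -0.46 yaw -55.03 F [-5.6 -1.3  1.6] M [-0.295  1.369  0.047] tq7 1.313 w 0.0115
t 16.40 tcp [ 0.5486 -0.0677  0.1195] q7 -0.70 yaw -72.21 F [-5.4 -0.3  2.7] M [-0.088  1.574  0.064] tq7 1.301 w 0.0116
t 16.70 tcp [ 0.5486 -0.0674  0.1193] q7 -0.94 yaw -89.39 F [-6.7  1.   3.5] M [0.054 1.624 0.03 ] tq7 1.294 w 0.0117
```

```bash

python3 -m handwheel '[[[-1.5,0.3,-0.5],[0,0,-0.1],-1],[[-1.5,0.3,-0.5],[0,0,-0.2],-1],[[-1.5,0.3,-0.5],[0,0,-0.3],-1]]' >/dev/null; python3 s.py
python3 -m handwheel '[[[0,0,-0.3],[0,0,-0.1],-1],[[0,0,-0.3],[0,0,-0.2],-1],[[0,0,-0.3],[0,0,-0.3],-1]]' >/dev/null; python3 s.py
python3 -m handwheel '[[[0,0,-0.3],[0,0,-0.1],-1],[[0,0,-0.3],[0,0,-0.2],-1],[[0,0,-0.3],[0,0,-0.3],-1]]' >/dev/null; python3 s.py
```

```text
t 17.00 tcp [ 0.5484 -0.0671  0.1191] q7 -1.18 yaw -106.55 F [-2.8  0.8  2.8] M [0.103 0.798 0.023] tq7 1.293 w 0.0116
t 17.30 tcp [ 0.5486 -0.0668  0.1189] q7 -1.42 yaw -123.73 F [-2.5  2.6  3.3] M [0.377 0.784 0.025] tq7 1.287 w 0.0110
t 17.60 tcp [ 0.5488 -0.0666  0.1187] q7 -1.66 yaw -140.90 F [-3.3  1.2  5. ] M [0.527 0.691 0.097] tq7 1.277 w 0.0113
```

```bash

python3 -m handwheel '[[[0,0,-0.3],[0,0,-0.1],-1],[[0,0,-0.3],[0,0,-0.2],-1]]' >/dev/null; python3 s.py
python3 -m handwheel '[[[0,0,-0.3],[0,0,-0.1],-1],[[0,0,-0.3],[0,0,-0.2],-1]]' >/dev/null; python3 s.py
python3 -m handwheel '[[[0,0,-0.3],[0,0,-0.1],-1],[[0,0,-0.3],[0,0,-0.2],-1]]' >/dev/null; python3 s.py
```

```text
t 17.80 tcp [ 0.549  -0.0665  0.1186] q7 -1.83 yaw -152.35 F [-2.1  2.5  6.4] M [0.652 0.659 0.103] tq7 1.273 w 0.0115
t 18.00 tcp [ 0.5492 -0.0664  0.1185] q7 -1.99 yaw -163.80 F [-2.9  3.3  8.2] M [0.75  0.611 0.19 ] tq7 1.268 w 0.0116
t 18.20 tcp [ 0.5494 -0.0664  0.1183] q7 -2.17 yaw -175.25 F [-2.4  3.3  8.9] M [0.885 0.544 0.114] tq7 1.332 w 0.0112
```

```bash

python3 -m handwheel '[[[0,0,0.5],[0,0,-0.1],-1]]' >/dev/null; python3 s.py
python3 -m handwheel '[[[0,0,0.3],[0,0,-0.1],-1]]' >/dev/null; python3 s.py
python3 -m handwheel '[[[0,0,0.2],[0,0,-0.1],-1]]' >/dev/null; python3 s.py
```

```text
t 18.30 tcp [ 0.5495 -0.0664  0.1184] q7 -2.26 yaw 179.02 F [ 0.8  2.1 -0.6] M [ 0.605 -0.117  0.143] tq7 1.370 w 0.0115
t 18.40 tcp [ 0.5495 -0.0663  0.1183] q7 -2.35 yaw 173.30 F [ 2.3  1.2 -2.3] M [ 0.422 -0.395  0.151] tq7 1.370 w 0.0115
t 18.50 tcp [ 0.5496 -0.0663  0.1183] q7 -2.44 yaw 167.58 F [ 2.3  0.5 -3.7] M [ 0.344 -0.536  0.177] tq7 1.378 w 0.0119
```

```bash
cat > av.py <<'E'
from h import *
a=[];b=[]
for i in range(6):
    o=robot.get_obs();a.append(o['ft_torque'][2]);b.append(o['joint_torque'][6]);robot.read_camera('wrist')
print('hold Mz',np.round(a,3),'mean %.3f'%np.mean(a[1:]),'tq7',np.round(b,3))
E
python3 av.py;python3 s.py
python3 -m handwheel '[[[0,0,-0.2],[0,0,-0.1],-1]]' >/dev/null; python3 s.py
python3 -m handwheel '[[[0,0,-0.2],[0,0,-0.1],-1]]' >/dev/null; python3 s.py
python3 -m handwheel '[[[0,0,0],[0,0,-0.1],-1]]' >/dev/null; python3 s.py
python3 av.py;python3 s.py
```

```text
hold Mz [ 0.177  0.118  0.062  0.024 -0.004 -0.007] mean 0.038 tq7 [ 1.378  0.888 -1.401 -0.641 -0.217 -0.061]
t 18.80 tcp [ 0.5495 -0.0664  0.1183] q7 -2.44 yaw 167.83 F [ 5.   2.6 -3.9] M [ 0.817 -1.031  0.037] tq7 0.036 w 0.0118
t 18.90 tcp [ 0.5496 -0.0664  0.1182] q7 -2.53 yaw 162.06 F [ 5.7  3.4 -2.5] M [ 0.785 -1.074  0.211] tq7 2.550 w 0.0112
t 19.00 tcp [ 0.5498 -0.0665  0.1181] q7 -2.63 yaw 156.14 F [ 4.5  4.1 -1.1] M [ 0.84  -0.986  0.242] tq7 1.481 w 0.0119
t 19.10 tcp [ 0.5498 -0.0665  0.1181] q7 -2.73 yaw 150.41 F [ 4.7  2.8 -4.3] M [ 0.687 -1.146  0.248] tq7 1.384 w 0.0115
hold Mz [0.248 0.226 0.101 0.068 0.07  0.094] mean 0.112 tq7 [ 1.384  0.656 -1.329 -0.516 -0.185 -0.096]
t 19.40 tcp [ 0.5499 -0.0665  0.1181] q7 -2.72 yaw 150.62 F [ 5.6  3.1 -3. ] M [ 0.764 -1.079  0.013] tq7 -0.076 w 0.0114
```

```bash

python3 -m handwheel '[[[0,0,0],[0,0,0],-0.2],[[0,0,0],[0,0,0],-0.2],[[0,0,0],[0,0,0],0],[[0,0,0],[0,0,0.15],0],[[0,0,0],[0,0,0.3],0],[[0,0,0],[0,0,0.45],0],[[0,0,0],[0,0,0.6],0],[[0,0,0],[0,0,0.75],0],[[0,0,0],[0,0,0.9],0],[[0,0,0],[0,0,1.05],0],[[0,0,0],[0,0,1.2],0],[[0,0,0],[0,0,1.35],0],[[0,0,0],[0,0,1.5],0],[[0,0,0],[0,0,1.575],0],[[0,0,0],[0,0,1.575],0],[[0,0,0],[0,0,1.575],0]]' 35; python3 s.py
python3 - <<'E'
from h import *
o=st();m=robot.camera_model('wrist');p,d=robot.read_camera('wrist');cv2.imwrite("pics/w16.png",cv2.resize(p[240:400,210:430,::-1],None,fx=3.6,fy=3.6,interpolation=2))
E
```

```text
t: 21.0
tool_pos: [0.5487, -0.0675, 0.1181]
tcp_rot: [-0.509, -1.932, 1.932]
ft_force: [-0.1, 0.8, 0.8]
width: 0.0438
t 21.00 tcp [ 0.5487 -0.0675  0.1181] q7 -1.43 yaw -119.50 F [-0.1  0.8  0.8] M [0.026 0.135 0.016] tq7 0.151 w 0.0438
t 21.0 tcp [ 0.5487 -0.0675  0.1181] q [-0.706  0.62   1.057  1.93  -0.653  0.984 -1.427] yaw z -119.5 ydir [-0.  0. -1.] F [-0.1  0.8  0.8] M [0.026 0.135 0.016] w 0.0438
```

View pics/w16.png

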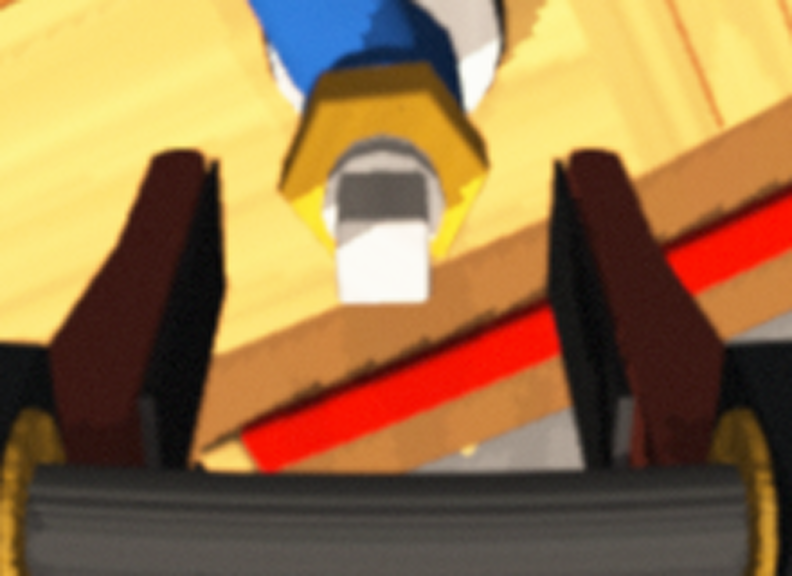

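The square is aligned with the pads (x about 338–428 in the crop). Regripping, then turning the last half radian in steps.

```bash

python3 -m handwheel '[[[0,0,0],[0,0,0],-1],[[0,0,0],[0,0,0],-1],[[0,0,0],[0,0,0],-1],[[0,0,0],[0,0,0],-1],[[0,0,0],[0,0,0],-1]]' 35 >/dev/null; python3 s.py
python3 -m handwheel '[[[0,0,1],[0,0,-0.1],-1],[[0,0,1],[0,0,-0.2],-1]]' >/dev/null; python3 s.py
python3 -m handwheel '[[[0,0,0],[0,0,-0.1],-1]]' >/dev/null; python3 s.py
python3 -m handwheel '[[[0,0,0],[0,0,-0.1],-1]]' >/dev/null; python3 s.py
python3 -m handwheel '[[[0,0,0],[0,0,-0.08],-1]]' >/dev/null; python3 s.py;python3 av.py;python3 s.py
```

```text
t 21.55 tcp [ 0.5489 -0.0672  0.118 ] q7 -1.43 yaw -119.35 F [ 0.2  0.1 -1.1] M [-0.001  0.113  0.056] tq7 -0.062 w 0.0116
t 21.75 tcp [ 0.5488 -0.067   0.118 ] q7 -1.59 yaw -131.00 F [  4.   -2.8 -14.8] M [-0.359 -0.791  0.27 ] tq7 1.166 w 0.0118
t 21.85 tcp [ 0.5489 -0.0669  0.118 ] q7 -1.67 yaw -136.73 F [  3.8  -1.3 -14.5] M [-0.362 -0.854  0.171] tq7 1.077 w 0.0115
t 21.95 tcp [ 0.5489 -0.0668  0.1179] q7 -1.75 yaw -142.45 F [  4.6  -2.  -14.1] M [-0.279 -0.861  0.26 ] tq7 1.063 w 0.0116
t 22.05 tcp [ 0.5489 -0.0669  0.1179] q7 -1.82 yaw -147.02 F [  3.8  -1.1 -15.1] M [-0.288 -0.945  0.279] tq7 0.594 w 0.0117
hold Mz [0.279 0.225 0.153 0.156 0.167 0.131] mean 0.166 tq7 [ 0.594  0.425 -1.16  -0.549 -0.246 -0.162]
t 22.35 tcp [ 0.5489 -0.0668  0.1179] q7 -1.81 yaw -146.67 F [  6.1  -1.2 -17.9] M [-0.342 -1.285  0.15 ] tq7 -0.143 w 0.0113
```

Turned about 6.2 rad in total. In-motion torque is about 0.25 N m and held torque about 0.15 N m, which puts the load near 17–20 N. Now releasing, swinging the jaws to the nut's flats (−84°, same flats as before), and lowering.

```bash

python3 -m handwheel '[[[0,0,0],[0,0,0],0.2],[[0,0,0],[0,0,0],0.2],[[0,0,0],[0,0,0],0.2],[[0,0,0],[0,0,0.15],0.2],[[0,0,0],[0,0,0.3],0.2],[[0,0,0],[0,0,0.45],0.2],[[0,0,0],[0,0,0.6],0.2],[[0,0,0],[0,0,0.75],0.2],[[0,0,0],[0,0,0.9],0.2],[[0,0,0],[0,0,1.05],0.2],[[0,0,0],[0,0,1.1],0.2],[[0,0,0],[0,0,1.1],0.2]]' 35 >/dev/null; python3 s.py
python3 - <<'E'
from h import *
o=st();m=robot.camera_model('wrist');p,d=robot.read_camera('wrist');cv2.imwrite("pics/w17.png",cv2.resize(p[240:400,210:430,::-1],None,fx=3.6,fy=3.6,interpolation=2))
E
```

```text
t 23.55 tcp [ 0.549  -0.0675  0.1196] q7 -0.93 yaw -83.79 F [-0.2 -0.6  0. ] M [-0.038  0.159 -0.005] tq7 0.724 w 0.0526
t 23.55 tcp [ 0.549  -0.0675  0.1196] q [-0.616  0.539  0.895  1.924 -0.525  0.929 -0.926] yaw z -83.79 ydir [ 9.e-04  6.e-04 -1.e+00] F [-0.2 -0.6  0. ] M [-0.038  0.159 -0.005] w 0.0526
```

View pics/w17.png

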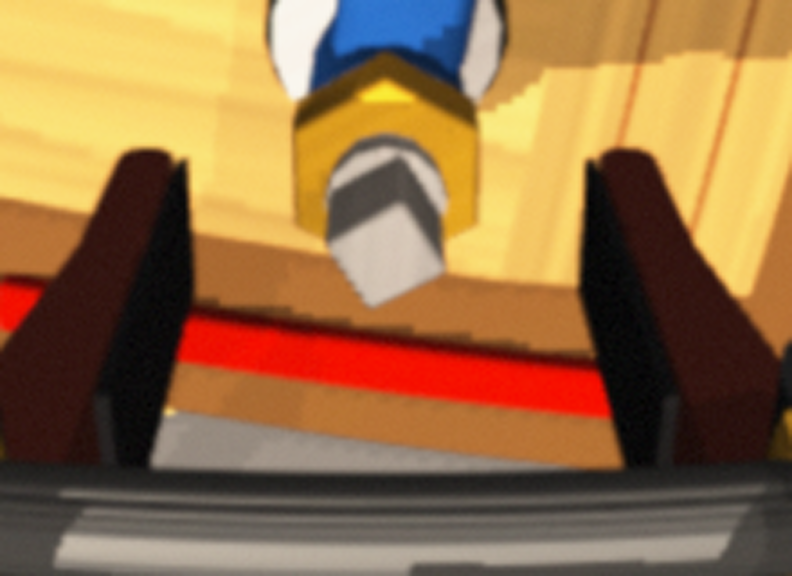

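```bash

python3 -m handwheel '[[[0.5,0,-23.5],[0,0,0],0.2],[[0.5,0,-23.5],[0,0,0],0.2],[[0.5,0,-23.5],[0,0,0],-1],[[0.5,0,-23.5],[0,0,0],-1],[[0.5,0,-23.5],[0,0,0],-1],[[0.5,0,-23.5],[0,0,0],-1],[[0.5,0,-23.5],[0,0,0],-1],[[0.5,0,-23.5],[0,0,0],-1]]' 20 >/dev/null; python3 s.py
python3 -m handwheel '[[[0.5,0,0],[0,0,0],-1],[[0.5,0,0],[0,0,0],-1]]' 55 >/dev/null; python3 s.py
python3 - <<'E'
from h import *
m=robot.camera_model('wrist');p,d=robot.read_camera('wrist');cv2.imwrite("pics/w18.png",cv2.resize(p[240:400,210:430,::-1],None,fx=3.6,fy=3.6,interpolation=2))
E
```

```text
t 24.40 tcp [ 0.5499 -0.0674  0.0963] q7 -0.90 yaw -83.82 F [-1.6 -0.8  5. ] M [-0.201  0.311  0.045] tq7 -0.048 w 0.0268
t 24.60 tcp [ 0.5499 -0.0674  0.0962] q7 -0.90 yaw -83.83 F [-3.4  0.1  8.4] M [-0.253  0.738  0.026] tq7 -0.044 w 0.0259
```

View pics/w18.png

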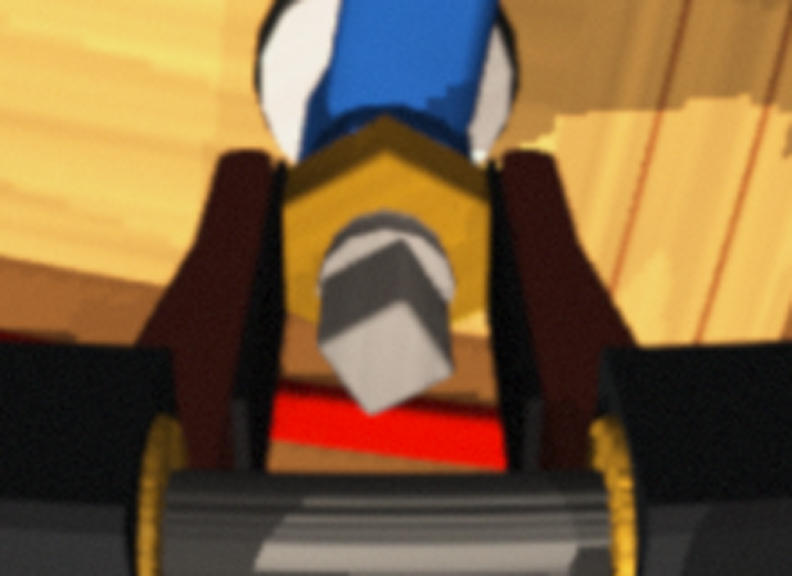

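The nut is gripped on its flats. Tightening clockwise while watching the torque.

```bash

python3 -m handwheel '[[[0,0,0],[0,0,-0.1],-1],[[0,0,0],[0,0,-0.2],-1],[[0,0,0],[0,0,-0.3],-1],[[0,0,0],[0,0,-0.4],-1]]' 55 >/dev/null; python3 s.py
python3 -m handwheel '[[[0,0,0],[0,0,-0.1],-1]]' >/dev/null; python3 s.py
python3 -m handwheel '[[[0,0,0],[0,0,-0.1],-1]]' >/dev/null; python3 s.py
python3 -m handwheel '[[[0,0,0],[0,0,-0.1],-1]]' >/dev/null; python3 s.py
python3 -m handwheel '[[[0,0,0],[0,0,-0.05],-1]]' >/dev/null; python3 s.py
```

```text
t 25.05 tcp [ 0.5498 -0.0676  0.096 ] q7 -1.23 yaw -106.99 F [-1.  -1.4  2.8] M [-0.355  0.448  0.004] tq7 1.293 w 0.0263
t 25.15 tcp [ 0.5498 -0.0676  0.0959] q7 -1.31 yaw -112.72 F [-2.1 -1.1  2.8] M [-0.392  0.433  0.064] tq7 1.292 w 0.0266
t 25.25 tcp [ 0.5498 -0.0677  0.0959] q7 -1.39 yaw -118.45 F [-0.5 -0.9  2.3] M [-0.51   0.464  0.022] tq7 1.280 w 0.0265
t 25.35 tcp [ 0.5497 -0.0677  0.0958] q7 -1.47 yaw -124.18 F [-1.2 -1.5  1. ] M [-0.5    0.454  0.081] tq7 1.269 w 0.0262
t 25.45 tcp [ 0.5498 -0.0677  0.0958] q7 -1.51 yaw -127.02 F [-2.1 -0.8  3.7] M [-0.452  0.548 -0.039] tq7 0.099 w 0.0261
```

```bash
python3 av.py; python3 - <<'E'
from h import *
m=robot.camera_model('wrist');p,d=robot.read_camera('wrist');cv2.imwrite("pics/w19.png",cv2.resize(p[240:400,210:430,::-1],None,fx=3.6,fy=3.6,interpolation=2))
p,d=robot.read_camera('side');cv2.imwrite("pics/s19.png",cv2.resize(p[190:300,300:400,::-1],None,fx=5.4,fy=5.4,interpolation=2))
E
```

```text
hold Mz [-0.039 -0.038 -0.041  0.021 -0.029 -0.005] mean -0.018 tq7 [ 0.099  0.27  -0.63  -0.275 -0.078 -0.003]
```

View pics/w19.png

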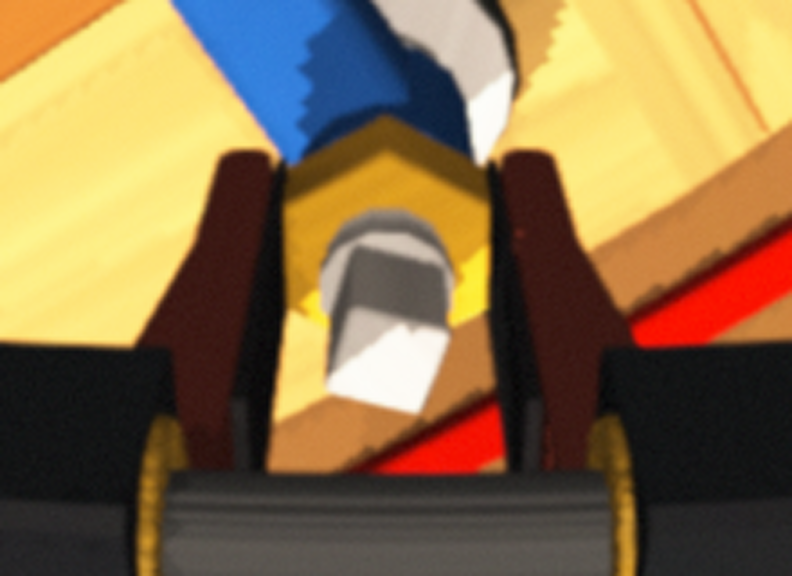

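View pics/s19.png

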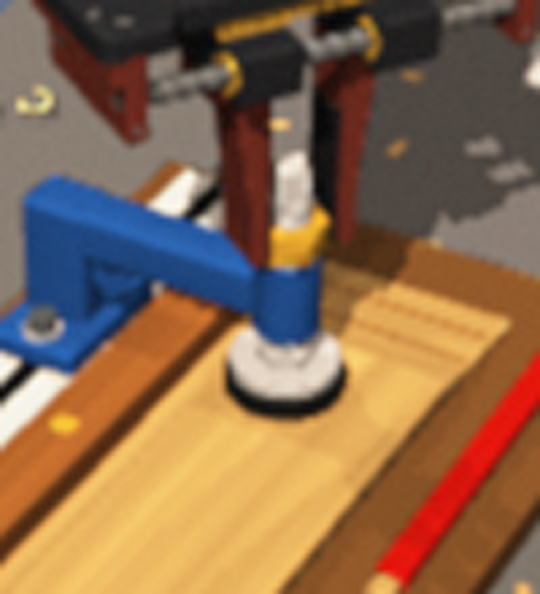

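No resistance yet at the as-found angle, though the nut turns with the jaws. I'll carry on clockwise in small steps and let the torque decide.

```bash

python3 -m handwheel '[[[0,0,0],[0,0,-0.05],-1],[[0,0,0],[0,0,-0.1],-1]]' >/dev/null; python3 s.py
python3 -m handwheel '[[[0,0,0],[0,0,-0.05],-1],[[0,0,0],[0,0,-0.1],-1]]' >/dev/null; python3 s.py
python3 -m handwheel '[[[0,0,0],[0,0,-0.05],-1],[[0,0,0],[0,0,-0.1],-1]]' >/dev/null; python3 s.py
```

```text
t 26.05 tcp [ 0.5497 -0.0677  0.0957] q7 -1.58 yaw -132.59 F [-1.6 -2.9  3.5] M [-0.597  0.601  0.095] tq7 0.661 w 0.0265
t 26.25 tcp [ 0.5497 -0.0677  0.0957] q7 -1.67 yaw -138.32 F [-2.4 -2.4  4.1] M [-0.719  0.682  0.079] tq7 0.592 w 0.0264
t 26.45 tcp [ 0.5496 -0.0677  0.0956] q7 -1.75 yaw -144.04 F [-1.9 -2.9  3.1] M [-0.874  0.634  0.015] tq7 0.586 w 0.0261
```

```bash

python3 -m handwheel '[[[0,0,-0.1],[0,0,-0.05],-1],[[0,0,-0.1],[0,0,-0.1],-1]]' >/dev/null; python3 s.py
python3 -m handwheel '[[[0,0,-0.1],[0,0,-0.05],-1],[[0,0,-0.1],[0,0,-0.1],-1]]' >/dev/null; python3 s.py
python3 -m handwheel '[[[0,0,-0.1],[0,0,-0.05],-1],[[0,0,-0.1],[0,0,-0.1],-1]]' >/dev/null; python3 s.py
python3 -m handwheel '[[[0,0,-0.1],[0,0,-0.05],-1],[[0,0,-0.1],[0,0,-0.1],-1]]' >/dev/null; python3 s.py
```

```text
t 26.65 tcp [ 0.5496 -0.0677  0.0956] q7 -1.83 yaw -149.78 F [-2.4 -3.3  3.8] M [-0.633  0.71   0.104] tq7 0.580 w 0.0266
t 26.85 tcp [ 0.5496 -0.0677  0.0955] q7 -1.91 yaw -155.51 F [-4.5 -2.2  4.1] M [-0.491  1.189  0.062] tq7 0.581 w 0.0263
t 27.05 tcp [ 0.5496 -0.0678  0.0954] q7 -1.99 yaw -161.20 F [-2.6 -2.4  6.4] M [-0.563  0.903  0.818] tq7 -0.049 w 0.0265
t 27.25 tcp [ 0.5497 -0.0683  0.0955] q7 -2.07 yaw -166.81 F [-2.7 -4.   5.5] M [-0.814  0.87   1.499] tq7 -0.759 w 0.0264
```

Torque jumped to 1.5 N m, far too steep for the nut's own bite. I'll look before going further.

```bash
python3 - <<'E'
from h import *
st()
m=robot.camera_model('wrist');p,d=robot.read_camera('wrist');cv2.imwrite("pics/w20.png",p[:,:,::-1]);np.save('pics/w20d.npy',d)
p,d=robot.read_camera('side');cv2.imwrite("pics/s20.png",cv2.resize(p[160:300,270:420,::-1],None,fx=4.5,fy=4.2,interpolation=2))
st()
E
```

```text
t 27.25 tcp [ 0.5497 -0.0683  0.0955] q [-0.768  0.782  1.219  1.948 -0.857  1.061 -2.073] yaw z -166.81 ydir [-5.0e-04 -1.9e-03 -1.0e+00] F [-2.7 -4.   5.5] M [-0.814  0.87   1.499] w 0.0264
t 27.35 tcp [ 0.5497 -0.0683  0.0955] q [-0.768  0.782  1.219  1.948 -0.857  1.061 -2.072] yaw z -166.79 ydir [-7.0e-04 -2.1e-03 -1.0e+00] F [-2.  -5.2  7.6] M [-0.931  0.942  1.46 ] w 0.0268
```

View pics/w20.png

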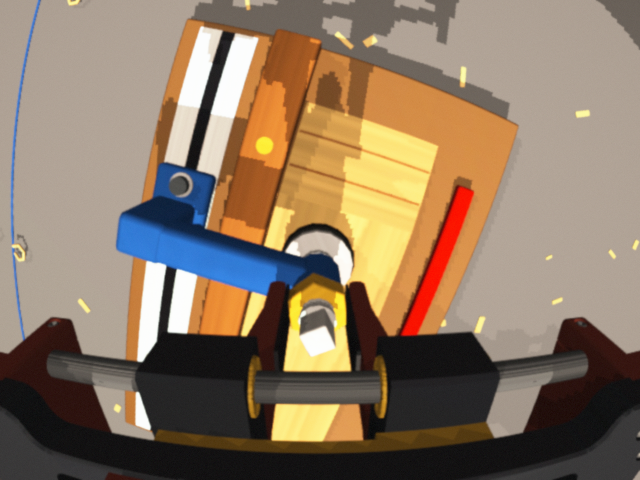

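View pics/s20.png

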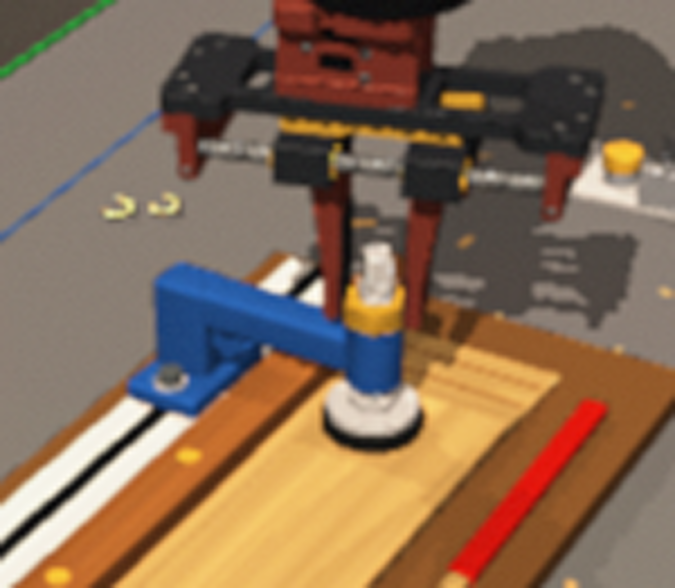

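```bash

python3 -m handwheel '[[[0,0,0],[0,0,0],-0.2],[[0,0,0],[0,0,0],-0.2],[[0,0,0],[0,0,0],-0.2],[[0,0,0],[0,0,0],-0.2]]' 30 >/dev/null; python3 s.py
python3 - <<'E'
from h import *
st()
m=robot.camera_model('wrist');p,d=robot.read_camera('wrist');cv2.imwrite("pics/w21.png",cv2.resize(p[240:400,210:430,::-1],None,fx=3.6,fy=3.6,interpolation=2))
E
```

```text
t 27.75 tcp [ 0.55   -0.0669  0.095 ] q7 -2.07 yaw -166.87 F [ 0.7  0.4 -0.7] M [ 0.091  0.123 -0.004] tq7 0.005 w 0.0352
t 27.75 tcp [ 0.55   -0.0669  0.095 ] q [-0.768  0.782  1.218  1.948 -0.86   1.061 -2.074] yaw z -166.87 ydir [-0.e+00  4.e-04 -1.e+00] F [ 0.7  0.4 -0.7] M [ 0.091  0.123 -0.004] w 0.0352
```

View pics/w21.png

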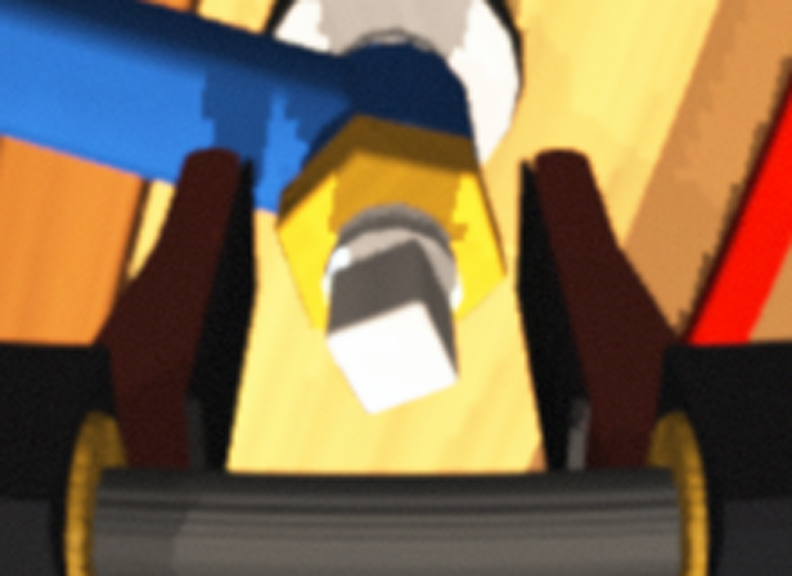

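```bash
cat > nutang.py <<'E'
from h import *
# nut yaw mod 60 from yellow top-face hull in wrist image: use vertical-ish extents via minimal width direction on plane z=.1043
import sys
m=robot.camera_model('wrist');p,d=robot.read_camera('wrist')
hsv=cv2.cvtColor(p,cv2.COLOR_RGB2HSV)
k=cv2.inRange(hsv,(20,150,60),(32,255,255));k[:240]=0;k[345:]=0;k[:,:275]=0;k[:,365:]=0
v,u=np.nonzero(k)
r=np.hypot(u-m['cx'],v-m['cy'])/m['fx']
pts=[]
for a,b,rr in zip(u,v,r):
    o,dd=fray(m,a,b);pts.append(o+dd*d[b,a]/np.cos(rr))
pts=np.array(pts);c=np.array([.5497,-.0676])
ok=(abs(pts[:,2]-.1045)<.003)&(np.hypot(*(pts[:,:2]-c).T)<.017);q=pts[ok]
print('n',len(q),'z',np.median(q[:,2]).round(4),'mean',q.mean(0).round(4))
best=[]
h=cv2.convexHull((q[:,:2]*1e4).astype(np.float32))[:,0]/1e4
for a in range(0,60,2):
    s=0
    w=[]
    for kk in range(3):
        t=np.radians(a+60*kk);pr=h@[np.cos(t),np.sin(t)];w.append(np.ptp(pr)*1e3)
    best.append((round(sum(w),2),a,np.round(w,1)))
best.sort(key=lambda x:x[0]);print(best[:3])
E
python3 nutang.py
```

```text
n 1117 z 0.1045 mean [ 0.5503 -0.0726  0.1045]
[(np.float64(79.41), 32, array([27.1, 25.6, 26.8])), (np.float64(79.62), 30, array([27.2, 25.9, 26.5])), (np.float64(79.92), 34, array([27.3, 25.4, 27.2]))]
```

After release the nut sits at about 32° (mod 60), so it did not stay with the jaws. I'll regrip on the flats at −88°, 3 mm higher and clear of the arm, to separate nut torque from arm contact.

```bash

python3 -m handwheel '[[[0,-0.7,3],[0,0,0],0.3],[[0,-0.7,25],[0,0,0],0.3],[[0,-0.7,25],[0,0,0.15],0.3],[[0,-0.7,25],[0,0,0.3],0.3],[[0,-0.7,25],[0,0,0.45],0.3],[[0,-0.7,25],[0,0,0.6],0.3],[[0,-0.7,25],[0,0,0.75],0.3],[[0,-0.7,25],[0,0,0.9],0.3],[[0,-0.7,25],[0,0,1.05],0.3],[[0,-0.7,25],[0,0,1.2],0.3],[[0,-0.7,25],[0,0,1.35],0.3],[[0,-0.7,25],[0,0,1.377],0.3],[[0,-0.7,25],[0,0,1.377],0.3]]' 30 >/dev/null; python3 s.py; python3 nutang.py
python3 - <<'E'
from h import *
m=robot.camera_model('wrist');p,d=robot.read_camera('wrist');cv2.imwrite("pics/w22.png",cv2.resize(p[240:400,210:430,::-1],None,fx=3.6,fy=3.6,interpolation=2))
E
```

```text
t 29.15 tcp [ 0.55   -0.0681  0.1204] q7 -0.99 yaw -88.19 F [ 0.4 -0.1 -0.2] M [-0.068  0.132 -0.005] tq7 0.536 w 0.0572
n 732 z 0.1047 mean [ 0.5539 -0.0692  0.1046]
[(np.float64(79.5), 30, array([26.2, 26.1, 27.2])), (np.float64(79.66), 32, array([26.4, 26.4, 26.8])), (np.float64(79.95), 28, array([26. , 26.4, 27.5]))]
```

View pics/w22.png

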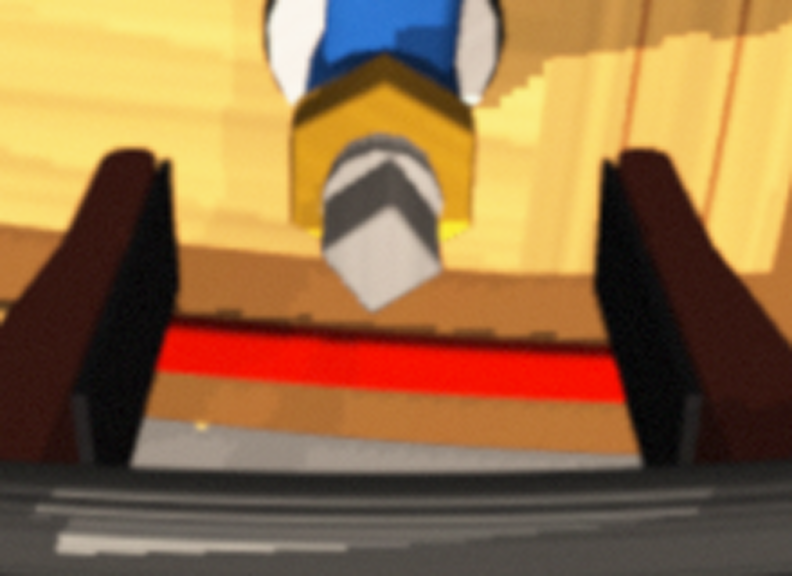

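```bash

python3 -m handwheel '[[[0,0,-21.5],[0,0,0],0.2],[[0,0,-21.5],[0,0,0],0.2],[[0,0,-21.5],[0,0,0],-1],[[0,0,-21.5],[0,0,0],-1],[[0,0,-21.5],[0,0,0],-1],[[0,0,-21.5],[0,0,0],-1],[[0,0,-21.5],[0,0,0],-1],[[0,0,-21.5],[0,0,0],-1],[[0,0,-21.5],[0,0,0],-1]]' 50 >/dev/null; python3 s.py
python3 -m handwheel '[[[0,0,0],[0,0,-0.05],-1]]' 50 >/dev/null; python3 s.py
python3 -m handwheel '[[[0,0,0],[0,0,-0.05],-1]]' 50 >/dev/null; python3 s.py
python3 -m handwheel '[[[0,0,0],[0,0,-0.05],-1]]' 50 >/dev/null; python3 s.py
```

```text
t 30.15 tcp [ 0.5502 -0.0674  0.0992] q7 -0.96 yaw -87.98 F [-1.   2.9  5.5] M [0.583 0.452 0.158] tq7 -0.105 w 0.0262
t 30.25 tcp [ 0.5502 -0.0675  0.0991] q7 -1.00 yaw -90.86 F [-1.   2.5  5.2] M [0.713 0.4   0.109] tq7 1.088 w 0.0261
t 30.35 tcp [ 0.5502 -0.0675  0.0991] q7 -1.04 yaw -93.82 F [-1.2  1.6  4.9] M [0.435 0.331 0.124] tq7 0.579 w 0.0262
t 30.45 tcp [ 0.5502 -0.0676  0.0991] q7 -1.08 yaw -96.69 F [0.1 1.5 2.8] M [0.373 0.377 0.045] tq7 0.586 w 0.0263
```

```bash

python3 -m handwheel '[[[0,0,-0.1],[0,0,-0.1],-1],[[0,0,-0.1],[0,0,-0.15],-1]]' 50 >/dev/null; python3 s.py
python3 -m handwheel '[[[0,0,-0.1],[0,0,-0.1],-1],[[0,0,-0.1],[0,0,-0.15],-1]]' 50 >/dev/null; python3 s.py
python3 -m handwheel '[[[0,0,-0.1],[0,0,-0.05],-1],[[0,0,-0.1],[0,0,-0.1],-1]]' 50 >/dev/null; python3 s.py
python3 -m handwheel '[[[0,0,-0.1],[0,0,-0.05],-1],[[0,0,-0.1],[0,0,-0.1],-1]]' 50 >/dev/null; python3 s.py
```

```text
t 30.65 tcp [ 0.5507 -0.0678  0.0991] q7 -1.20 yaw -105.24 F [1.2 0.5 3.2] M [ 0.099 -0.14   1.351] tq7 -1.110 w 0.0260
t 30.85 tcp [ 0.5508 -0.0681  0.0991] q7 -1.32 yaw -113.94 F [1.  0.9 4.9] M [ 0.213 -0.003  0.306] tq7 -0.013 w 0.0276
t 31.05 tcp [ 0.5508 -0.0682  0.0991] q7 -1.40 yaw -119.51 F [0.6 0.2 5.4] M [0.021 0.19  1.237] tq7 -0.575 w 0.0276
t 31.25 tcp [ 0.5507 -0.0684  0.0991] q7 -1.48 yaw -125.36 F [-0.2  0.2  5.7] M [0.053 0.171 0.098] tq7 0.587 w 0.0272
```

```bash
python3 s.py; python3 - <<'E'
from h import *
m=robot.camera_model('wrist');p,d=robot.read_camera('wrist');cv2.imwrite("pics/w23.png",cv2.resize(p[240:400,210:430,::-1],None,fx=3.6,fy=3.6,interpolation=2))
p,d=robot.read_camera('side');cv2.imwrite("pics/s23.png",cv2.resize(p[190:300,300:400,::-1],None,fx=5.4,fy=5.4,interpolation=2))
E
python3 s.py
```

```text
t 31.25 tcp [ 0.5507 -0.0684  0.0991] q7 -1.48 yaw -125.36 F [-0.2  0.2  5.7] M [0.053 0.171 0.098] tq7 0.587 w 0.0272
t 31.35 tcp [ 0.5508 -0.0685  0.0991] q7 -1.48 yaw -125.35 F [-0.1  0.4  7.4] M [0.131 0.332 0.017] tq7 -0.532 w 0.0277
```

View pics/w23.png

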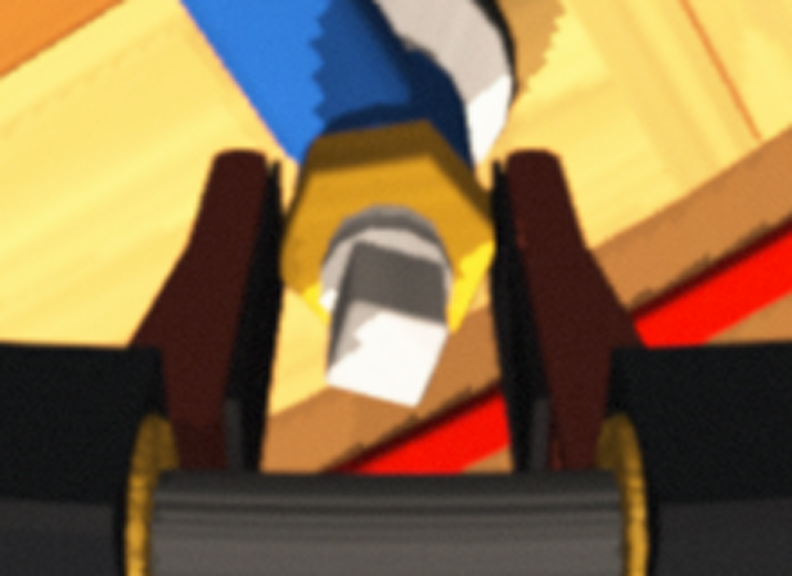

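View pics/s23.png

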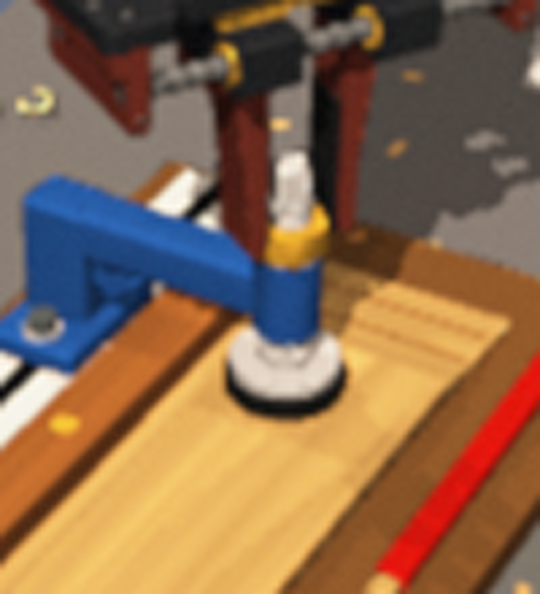

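```bash

python3 -m handwheel '[[[0,0,0],[0,0,0],0.3],[[0,0,0],[0,0,0],0.3],[[0,0,25],[0,0,0],0.3],[[0,0,25],[0,0,0],0.3],[[0,0,25],[0,0,0],0.3]]' 30 >/dev/null; python3 s.py; python3 nutang.py
python3 - <<'E'
from h import *
m=robot.camera_model('wrist');p,d=robot.read_camera('wrist');cv2.imwrite("pics/w24.png",cv2.resize(p[240:400,210:430,::-1],None,fx=3.6,fy=3.6,interpolation=2))
import pickle;pickle.dump(m,open('pics/w24.pkl','wb'))
E
```

```text
t 31.85 tcp [ 0.55   -0.0678  0.1232] q7 -1.51 yaw -125.24 F [-0.6 -0.4  0.2] M [0.05  0.16  0.002] tq7 -0.055 w 0.0571
n 849 z 0.1046 mean [ 0.5529 -0.0703  0.1046]
[(np.float64(80.9), 32, array([27.2, 27.2, 26.5])), (np.float64(80.92), 34, array([27.3, 26.7, 26.9])), (np.float64(81.08), 30, array([27.3, 27.6, 26.1]))]
```

View pics/w24.png

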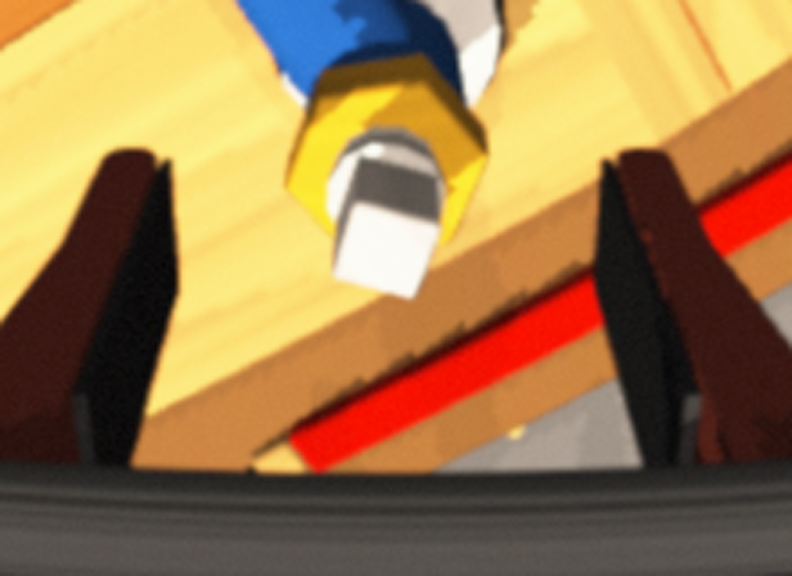

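The nut is at 32° again, so it isn't moving. The decisive test: with the nut tight, the spindle is locked. I'll grip the square and try a small twist.

```bash

python3 -m handwheel '[[[0,0,0],[0,0,-0.15],0],[[0,0,0],[0,0,-0.3],0],[[0,0,0],[0,0,-0.375],0],[[0,0,-4.5],[0,0,-0.375],0],[[0,0,-4.5],[0,0,-0.375],-1],[[0,0,-4.5],[0,0,-0.375],-1],[[0,0,-4.5],[0,0,-0.375],-1],[[0,0,-4.5],[0,0,-0.375],-1],[[0,0,-4.5],[0,0,-0.375],-1]]' 35 >/dev/null; python3 s.py
python3 -m handwheel '[[[0,0,0],[0,0,0.05],-1]]'>/dev/null; python3 s.py
python3 -m handwheel '[[[0,0,0],[0,0,0.05],-1]]'>/dev/null; python3 s.py
```

```text
t 32.85 tcp [ 0.5498 -0.068   0.1189] q7 -1.81 yaw -146.72 F [-0.6  0.   0.3] M [-0.069  0.258  0.054] tq7 -0.047 w 0.0115
t 32.95 tcp [ 0.5499 -0.068   0.1189] q7 -1.77 yaw -143.85 F [-1.1  0.   1. ] M [ 0.088  0.324 -0.163] tq7 -1.049 w 0.0114
t 33.05 tcp [ 0.5499 -0.068   0.1189] q7 -1.72 yaw -140.90 F [0.3 0.5 1.3] M [ 0.011  0.137 -0.17 ] tq7 -0.501 w 0.0112
```

```bash

python3 -m handwheel '[[[0,0,0],[0,0,0.05],-1]]'>/dev/null; python3 s.py
python3 -m handwheel '[[[0,0,0],[0,0,0.05],-1]]'>/dev/null; python3 s.py
python3 - <<'E'
from h import *
m=robot.camera_model('wrist');p,d=robot.read_camera('wrist');cv2.imwrite("pics/w25.png",cv2.resize(p[240:400,210:430,::-1],None,fx=3.6,fy=3.6,interpolation=2))
E
```

```text
t 33.15 tcp [ 0.5499 -0.068   0.1189] q7 -1.68 yaw -138.04 F [-0.1 -0.2  1.9] M [-0.006  0.207 -0.299] tq7 -0.380 w 0.0113
t 33.25 tcp [ 0.5499 -0.068   0.1189] q7 -1.64 yaw -135.18 F [-0.6  0.6  1.3] M [ 0.042  0.163 -0.249] tq7 -0.405 w 0.0115
```

View pics/w25.png

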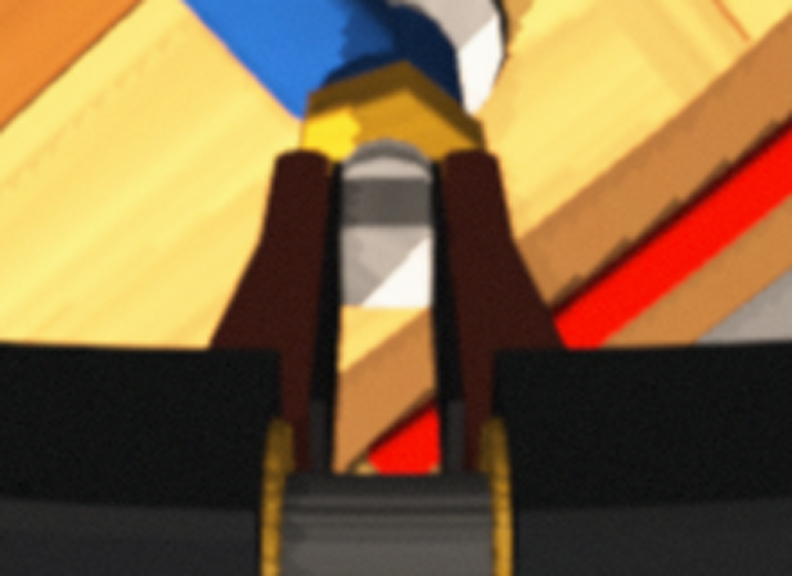

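```bash
python3 - <<'E'
import cv2,numpy as np
a=cv2.imread('pics/w20.png')[240:400,210:430];b=cv2.imread('pics/w19.png');cv2.imwrite('pics/cmp.png',np.hstack([cv2.resize(a,(400,291)),cv2.resize(b,(400,291))]))
E
```

```text
(no output)
```

View pics/cmp.png

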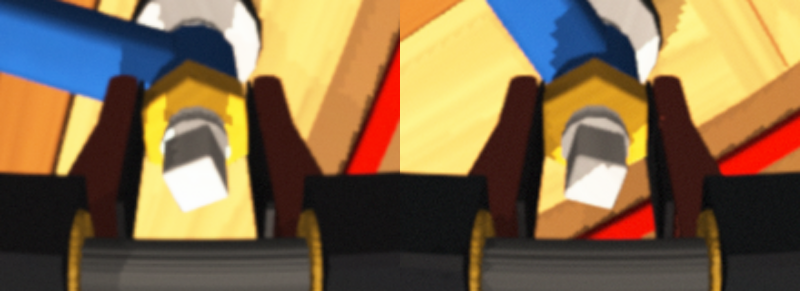

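The spindle turned, so the nut isn't locking it yet. I'll put the spindle back, then retry the nut in fine steps and look at each one.

```bash

python3 -m handwheel '[[[0,0,0],[0,0,-0.1],-1],[[0,0,0],[0,0,-0.2],-1]]'>/dev/null; python3 s.py
python3 -m handwheel '[[[0,0,0],[0,0,0],0.1],[[0,0,0],[0,0,0],0.1],[[0,0,0],[0,0,0.15],0.1],[[0,0,0],[0,0,0.3],0.1],[[0,0,0],[0,0,0.45],0.1],[[0,0,0],[0,0,0.6],0.1],[[0,0,0],[0,0,0.75],0.1],[[0,0,0],[0,0,0.9],0.1],[[0,0,0],[0,0,1.025],0.1],[[0,0,-24],[0,0,1.025],0.1],[[0,0,-24],[0,0,1.025],-1],[[0,0,-24],[0,0,1.025],-1],[[0,0,-24],[0,0,1.025],-1],[[0,0,-24],[0,0,1.025],-1],[[0,0,-24],[0,0,1.025],-1],[[0,0,-24],[0,0,1.025],-1]]' 55 >/dev/null; python3 s.py
python3 - <<'E'
from h import *
m=robot.camera_model('wrist');p,d=robot.read_camera('wrist');cv2.imwrite("pics/w26.png",cv2.resize(p[240:340,260:380,::-1],None,fx=3.3,fy=3.3,interpolation=2))
E
python3 -m handwheel '[[[0,0,0],[0,0,-0.05],-1],[[0,0,0],[0,0,-0.1],-1]]'>/dev/null; python3 s.py
python3 -m handwheel '[[[0,0,0],[0,0,-0.05],-1],[[0,0,0],[0,0,-0.1],-1]]'>/dev/null; python3 s.py
python3 - <<'E'
from h import *
m=robot.camera_model('wrist');p,d=robot.read_camera('wrist');cv2.imwrite("pics/w27.png",np.hstack([cv2.imread('pics/w26.png'),cv2.resize(p[240:340,260:380,::-1],None,fx=3.3,fy=3.3,interpolation=2)]))
E
```

```text
t 33.50 tcp [ 0.5498 -0.0681  0.1189] q7 -1.81 yaw -146.99 F [-0.4 -1.3 -1.1] M [-0.165  0.261  0.253] tq7 1.168 w 0.0120
t 35.10 tcp [ 0.5502 -0.0675  0.0954] q7 -0.95 yaw -87.98 F [-1.1  1.9  6.8] M [ 0.479  0.501 -0.009] tq7 0.005 w 0.0265
t 35.35 tcp [ 0.5502 -0.0675  0.0954] q7 -1.04 yaw -93.81 F [-1.1  2.8  4.3] M [0.385 0.575 0.09 ] tq7 0.639 w 0.0266
t 35.55 tcp [ 0.5502 -0.0676  0.0953] q7 -1.12 yaw -99.54 F [-2.3  1.8  4. ] M [0.428 0.789 0.066] tq7 0.558 w 0.0266
```

View pics/w27.png

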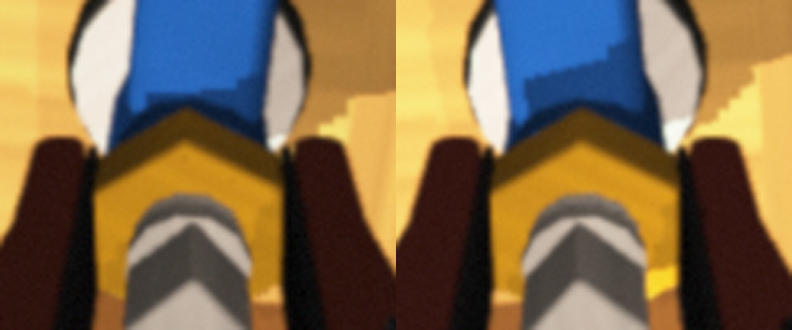

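```bash

python3 -m handwheel '[[[0,0,0],[0,0,-0.05],-1]]'>/dev/null; python3 s.py
python3 -m handwheel '[[[0,0,0],[0,0,-0.05],-1]]'>/dev/null; python3 s.py
python3 -m handwheel '[[[0,0,0],[0,0,-0.05],-1]]'>/dev/null; python3 s.py
```

```text
t 35.70 tcp [ 0.5502 -0.0677  0.0953] q7 -1.16 yaw -102.30 F [-1.7  0.8  4.3] M [0.287 0.488 0.629] tq7 0.359 w 0.0263
t 35.80 tcp [ 0.5501 -0.0677  0.0953] q7 -1.20 yaw -105.15 F [-1.7  2.2  5.1] M [0.378 0.559 1.315] tq7 -0.567 w 0.0264
t 35.90 tcp [ 0.5504 -0.0678  0.0953] q7 -1.24 yaw -107.94 F [ 6.  -1.3  1.4] M [-0.388 -1.192  1.44 ] tq7 -1.030 w 0.0270
```

```bash
cat > hz.py <<'E'
from h import *
import pickle
def cloud(m,d):
    v,u=np.mgrid[200:345,230:420];x=(u-m['cx'])/m['fx'];y=(v-m['cy'])/m['fy'];r=np.hypot(x,y)+1e-12
    dc=np.stack([np.sin(r)*x/r,-np.sin(r)*y/r,-np.cos(r)],-1);s=d[v,u]/np.cos(r)
    return m['pose'][:3,3]+ (dc*s[...,None])@m['pose'][:3,:3].T
def meas(m,d,p=None,c=(.5497,-.0679)):
    P=cloud(m,d).reshape(-1,3);rr=np.hypot(P[:,0]-c[0],P[:,1]-c[1])
    n=P[(rr>.0095)&(rr<.0125)&(abs(P[:,2]-.1045)<.0025)]
    a=np.radians(-4);e=P[:,:2]-c;al=e@[np.cos(a),np.sin(a)];la=e@[-np.sin(a),np.cos(a)]
    ar=P[(al>.02)&(al<.06)&(abs(la)<.008)&(abs(P[:,2]-.082)<.003)]
    q=P[(rr<.005)&(P[:,2]>.12)]
    f=lambda z:(len(z),round(float(np.median(z[:,2]))*1e3,2),round(float(np.std(z[:,2])/max(1,len(z))**.5)*1e3,3)) if len(z) else None
    print('nut',f(n),'arm',f(ar),'sq',f(q))
E
python3 - <<'E'
from hz import *
for k in('w1','w2','w8','w13'):
    m=pickle.load(open(f'pics/{k}.pkl','rb'));d=np.load(f'pics/{k}d.npy');print(k,end=' ');meas(m,d)
E
```

```text
w1 nut (203, 104.9, 0.046) arm (754, 82.86, 0.025) sq (126, 133.22, 0.061)
w2 nut (368, 104.85, 0.033) arm (1331, 82.84, 0.018) sq (249, 133.24, 0.059)
w8 nut (378, 104.92, 0.033) arm (1138, 82.8, 0.018) sq (249, 133.19, 0.039)
w13 nut (378, 105.2, 0.03) arm (952, 82.84, 0.02) sq (248, 133.14, 0.036)
```

Depth gives the nut's height above the arm to about 0.05 mm, which reads its turn directly. Releasing and measuring.

```bash

python3 -m handwheel '[[[0,0,0],[0,0,0],0.1],[[0,0,0],[0,0,0],0.1],[[0,0,0],[0,0,0],0.3],[[0,0,30],[0,0,0],0.3],[[0,0,58],[0,0,0],0.3],[[0,0,58],[0,0,0],0.3],[[0,0,58],[0,0,0],0.3]]' 55 >/dev/null; python3 s.py
python3 - <<'E'
from hz import *
m=robot.camera_model('wrist');p,d=robot.read_camera('wrist');meas(m,d);cv2.imwrite("pics/w28.png",cv2.resize(p[230:320,270:370,::-1],None,fx=6,fy=6,interpolation=2))
pickle.dump(m,open('pics/w28.pkl','wb'));np.save('pics/w28d.npy',d)
E
```

```text
t 36.60 tcp [ 0.55   -0.0677  0.1528] q7 -1.30 yaw -108.03 F [-0.1 -0.1 -0.5] M [-0.015  0.121  0.008] tq7 -0.058 w 0.0572
nut (376, 104.66, 0.033) arm (710, 82.9, 0.025) sq (247, 129.47, 0.062)
```

View pics/w28.png

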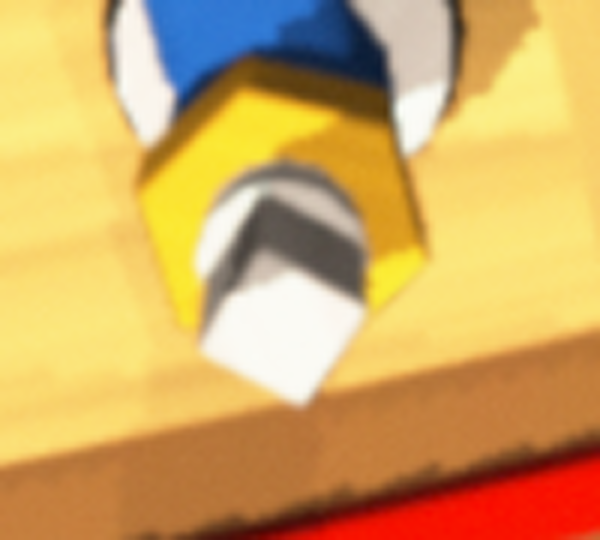

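```bash
python3 - <<'E'
from hz import *
m=pickle.load(open('pics/w28.pkl','rb'))
f=lambda u,v,z:fplane(m,270+u/6-.4,230+v/6-.4,z)
q=np.array([f(*c,.1286) for c in [(268,262),(363,305),(303,408),(200,348)]]);print('sq',q.mean(0))
for i in range(4):
    e=q[(i+1)%4]-q[i];print(np.linalg.norm(e),np.degrees(np.arctan2(e[1],e[0]))%90)
n=np.array([f(*c,.1044) for c in [(240,85),(140,185),(190,330),(428,260),(395,125)]])
for a,b in((0,1),(1,2),(4,3),(0,4)):
    e=n[b]-n[a];print('nut edge normal',(np.degrees(np.arctan2(e[1],e[0]))+90)%60)
d=np.load('pics/w28d.npy')
E
```

```text
sq [ 0.54866823 -0.06842137  0.1286    ]
0.009567888877340907 45.88542992185728
0.011682054489166337 44.4759611739199
0.011208473976127752 39.177208948211494
0.010533171302711773 35.763156988020725
nut edge normal 28.173901613178373
nut edge normal 28.81463633508389
nut edge normal 25.961195165734978
nut edge normal 26.848795556459564
```

```bash

python3 -m handwheel '[[[0,0,0],[0,0,-0.15],0],[[0,0,0],[0,0,-0.3],0],[[0,0,0],[0,0,-0.45],0],[[0,0,-17],[0,0,-0.6],0],[[0,0,-34.5],[0,0,-0.68],0],[[0,0,-34.5],[0,0,-0.68],0],[[0,0,-34.5],[0,0,-0.68],0]]' 35 >/dev/null; python3 s.py
python3 - <<'E'
from h import *
p,d=robot.read_camera('wrist');cv2.imwrite("pics/w29.png",cv2.resize(p[240:340,260:380,::-1],None,fx=5,fy=5,interpolation=2))
E
```

```text
t 37.35 tcp [ 0.5493 -0.0682  0.1176] q7 -1.81 yaw -146.90 F [-0.8 -0.5 -0.1] M [ 0.047  0.071 -0.052] tq7 -0.109 w 0.0439
```

View pics/w29.png

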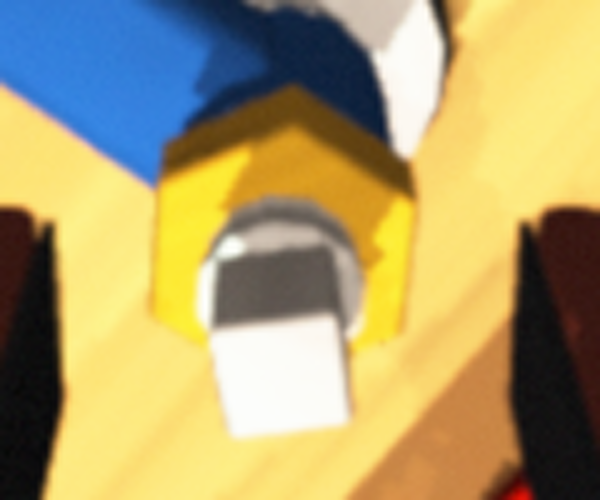

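```bash

python3 -m handwheel '[[[0,0,1.5],[0,0,0.13],-1],[[0,0,1.5],[0,0,0.13],-1],[[0,0,1.5],[0,0,0.13],-1],[[0,0,1.5],[0,0,0.13],-1],[[0,0,1.5],[0,0,0.13],-1]]' 40 >/dev/null; python3 s.py
python3 -m handwheel '[[[0,0,0],[0,0,-0.05],-1]]' >/dev/null; python3 s.py
python3 -m handwheel '[[[0,0,0],[0,0,-0.05],-1]]' >/dev/null; python3 s.py
```

```text
t 37.90 tcp [ 0.5499 -0.068   0.12  ] q7 -1.71 yaw -139.64 F [-1.4 -0.2  1.8] M [0.122 0.313 0.006] tq7 -0.070 w 0.0116
t 38.00 tcp [ 0.5499 -0.068   0.12  ] q7 -1.75 yaw -142.50 F [-1.2 -1.   2.4] M [-0.074  0.382  0.161] tq7 1.047 w 0.0114
t 38.10 tcp [ 0.5499 -0.0681  0.1199] q7 -1.79 yaw -145.44 F [-0.3  0.4  1.5] M [0.003 0.175 0.178] tq7 0.436 w 0.0113
```

```bash

python3 -m handwheel '[[[0,0,0],[0,0,-0.05],-1]]' >/dev/null; python3 s.py
python3 av.py
python3 -m handwheel '[[[0,0,0],[0,0,0],0],[[0,0,0],[0,0,0],0],[[0,0,0],[0,0,0],0]]' >/dev/null; python3 s.py
python3 - <<'E'
from h import *
p,d=robot.read_camera('wrist');cv2.imwrite("pics/w30.png",cv2.resize(p[240:340,260:380,::-1],None,fx=5,fy=5,interpolation=2))
E
```

```text
t 38.20 tcp [ 0.5498 -0.0681  0.1199] q7 -1.83 yaw -148.31 F [-0.8 -0.1  1.8] M [-0.033  0.414  0.232] tq7 0.385 w 0.0113
hold Mz [0.232 0.239 0.194 0.194 0.176 0.176] mean 0.196 tq7 [ 0.385  0.205 -0.79  -0.454 -0.263 -0.19 ]
t 38.80 tcp [ 0.55   -0.0677  0.1196] q7 -1.83 yaw -148.15 F [0.5 0.3 0.2] M [0.054 0.111 0.076] tq7 0.002 w 0.0321
```

View pics/w30.png

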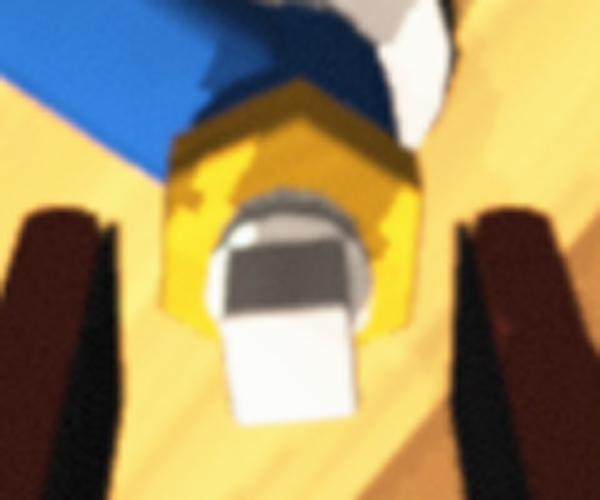

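```bash

python3 -m handwheel '[[[0,0,0],[0,0,0],0.1],[[0,0,0],[0,0,-0.06],0.1],[[0,0,-23],[0,0,-0.06],0.1],[[0,0,-23],[0,0,-0.06],0.1],[[0,0,-23],[0,0,-0.06],-1],[[0,0,-23],[0,0,-0.06],-1],[[0,0,-23],[0,0,-0.06],-1],[[0,0,-23],[0,0,-0.06],-1],[[0,0,-23],[0,0,-0.06],-1]]' 50 >/dev/null; python3 s.py
python3 -m handwheel '[[[0,0,0],[0,0,0.05],-1]]' >/dev/null; python3 s.py
python3 -m handwheel '[[[0,0,0],[0,0,0.05],-1]]' >/dev/null; python3 s.py
```

```text
t 39.75 tcp [ 0.5499 -0.0683  0.0974] q7 -1.85 yaw -151.62 F [-1.9 -0.6  6.3] M [-0.063  0.762 -0.033] tq7 0.019 w 0.0265
t 39.85 tcp [ 0.5499 -0.0682  0.0974] q7 -1.81 yaw -148.74 F [-3.5  0.7  7.1] M [0.267 0.8   0.046] tq7 -1.139 w 0.0263
t 39.95 tcp [ 0.55   -0.0682  0.0974] q7 -1.77 yaw -145.78 F [-2.9 -1.   6.9] M [-0.101  0.658 -0.073] tq7 -0.679 w 0.0264
```

```bash
python3 - <<'E'
from hz import *
c=np.array([.5497,-.0679])
def go(k):
    m=pickle.load(open(f'pics/{k}.pkl','rb'));d=np.load(f'pics/{k}d.npy');P=cloud(m,d).reshape(-1,3)
    e=P[:,:2]-c;rr=np.hypot(*e.T)
    a=np.radians(-4);al=e@[np.cos(a),np.sin(a)];la=e@[-np.sin(a),np.cos(a)]
    A=(al>.02)&(al<.075)&(abs(la)<.009)&(abs(P[:,2]-.0825)<.002)
    fit=np.polyfit(al[A],P[A,2]*1e3,1)
    n=(rr>.0095)&(rr<.0125)&(abs(P[:,2]-.1047)<.002)
    S=(abs(P[:,2]-.0275)<.004)&(rr>.03)&(rr<.12)
    M=np.c_[e[S],np.ones(S.sum())];s=np.linalg.lstsq(M,P[S,2]*1e3,rcond=None)[0]
    N=np.c_[e[n],np.ones(n.sum())];t=np.linalg.lstsq(N,P[n,2]*1e3,rcond=None)[0]
    print(k,'arm slope mm/m %.1f z@axis %.2f'%tuple(fit),'nut med %.2f fit %s'%(np.median(P[n,2])*1e3,t.round(2)),'strip',S.sum(),s.round(2), 'nut centroid',(e[n].mean(0)*1e3).round(1))
for k in('w1','w2','w8','w13','w28'):go(k)
E
```

```text
w1 arm slope mm/m 3.2 z@axis 82.60 nut med 104.90 fit [ -3.42  -3.63 104.82] strip 4273 [14.23 24.97 27.15] nut centroid [0.7 4. ]
w2 arm slope mm/m 0.0 z@axis 82.76 nut med 104.85 fit [ -5.86  -3.67 104.88] strip 5426 [ 9.51 23.88 26.88] nut centroid [0.9 4.3]
w8 arm slope mm/m 1.0 z@axis 82.70 nut med 104.92 fit [ -8.07  -2.33 104.87] strip 8129 [24.85  3.17 26.32] nut centroid [-3.1  2.8]
w13 arm slope mm/m -0.9 z@axis 82.75 nut med 105.20 fit [  1.88  -0.22 105.22] strip 9526 [30.18  7.02 26.11] nut centroid [-3.8 -0. ]
w28 arm slope mm/m 0.0 z@axis 82.81 nut med 104.67 fit [ -6.08  -0.6  104.65] strip 11238 [ 6.19  8.74 26.24] nut centroid [ 4.1 -0.7]
```

The nut still turns freely, then meets a steep wall at about 20° (mod 60). I think my releases at over 1.3 N m flicked it back. I'll turn up to the wall at moderate torque, then release softly.

```bash

python3 -m handwheel '[[[0,0,0],[0,0,-0.1],-1],[[0,0,0],[0,0,-0.15],-1]]' 55 >/dev/null; python3 s.py
python3 -m handwheel '[[[0,0,0],[0,0,-0.05],-1]]' >/dev/null; python3 s.py
python3 -m handwheel '[[[0,0,0],[0,0,-0.03],-1]]' >/dev/null; python3 s.py
python3 -m handwheel '[[[0,0,0],[0,0,-0.03],-1]]' >/dev/null; python3 s.py
```

```text
t 40.15 tcp [ 0.5499 -0.0683  0.0974] q7 -1.90 yaw -154.66 F [-2.4 -1.   6.4] M [ 0.065  0.645 -0.012] tq7 0.243 w 0.0263
t 40.25 tcp [ 0.5498 -0.0683  0.0973] q7 -1.94 yaw -157.47 F [-2.4 -0.3  5.7] M [-0.02   0.737  0.033] tq7 0.617 w 0.0263
t 40.35 tcp [ 0.5498 -0.0683  0.0973] q7 -1.96 yaw -159.16 F [-3.9 -0.9  5.6] M [-0.092  0.758  0.364] tq7 -0.104 w 0.0263
t 40.45 tcp [ 0.5497 -0.0683  0.0973] q7 -1.98 yaw -160.80 F [-2.2 -0.3  6.3] M [-0.169  0.889  0.727] tq7 -0.321 w 0.0263
```

```bash

python3 av.py
python3 -m handwheel '[[[0,0,0],[0,0,0.03],-1],[[0,0,0],[0,0,0.03],-1]]' >/dev/null; python3 s.py
python3 -m handwheel '[[[0,0,0],[0,0,0.02],-1],[[0,0,0],[0,0,0.02],-1]]' >/dev/null; python3 s.py
python3 -m handwheel '[[[0,0,0],[0,0,0],-1],[[0,0,0],[0,0,0],-0.3],[[0,0,0],[0,0,0],-0.2],[[0,0,0],[0,0,0],-0.1]]' 5 >/dev/null; python3 s.py
python3 nutang.py
python3 - <<'E'
from h import *
p,d=robot.read_camera('wrist');cv2.imwrite("pics/w31.png",cv2.resize(p[240:340,260:380,::-1],None,fx=5,fy=5,interpolation=2))
E
```

```text
hold Mz [0.727 0.756 0.646 0.619 0.686 0.649] mean 0.671 tq7 [-0.321 -0.554 -1.005 -0.772 -0.683 -0.66 ]
t 40.95 tcp [ 0.5498 -0.0683  0.0973] q7 -1.96 yaw -158.98 F [-4.2 -0.7  5.3] M [-0.049  0.916  0.284] tq7 0.038 w 0.0259
t 41.15 tcp [ 0.5498 -0.0683  0.0974] q7 -1.94 yaw -157.88 F [-2.9 -0.2  5.6] M [-0.165  0.691 -0.011] tq7 0.209 w 0.0265
t 41.55 tcp [ 0.55   -0.0676  0.0966] q7 -1.94 yaw -157.89 F [ 0.7  0.  -0.3] M [0.037 0.071 0.013] tq7 -0.000 w 0.0384
n 1104 z 0.1044 mean [ 0.551  -0.0722  0.1044]
[(np.float64(80.1), 24, array([26.9, 26.2, 27. ])), (np.float64(80.3), 26, array([27.3, 25.9, 27.2])), (np.float64(80.48), 22, array([26.9, 26.7, 26.8]))]
```

View pics/w31.png

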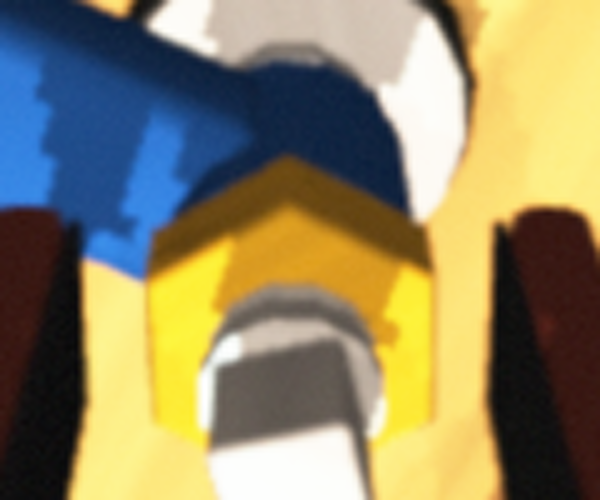

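```bash

python3 -m handwheel '[[[0,0,0],[0,0,0],0.3],[[0,0,30],[0,0,0.15],0.3],[[0,0,56],[0,0,0.3],0.3],[[0,0,56],[0,0,0.45],0.3],[[0,0,56],[0,0,0.6],0.3],[[0,0,56],[0,0,0.75],0.3],[[0,0,56],[0,0,0.87],0.3],[[0,0,56],[0,0,0.87],0.3],[[0,0,56],[0,0,0.87],0.3]]' 40 >/dev/null; python3 s.py
python3 - <<'E'
from hz import *
m=robot.camera_model('wrist');p,d=robot.read_camera('wrist');meas(m,d);cv2.imwrite("pics/w32.png",cv2.resize(p[230:320,270:370,::-1],None,fx=6,fy=6,interpolation=2))
pickle.dump(m,open('pics/w32.pkl','wb'));np.save('pics/w32d.npy',d)
E
python3 nutang.py
```

```text
t 42.55 tcp [ 0.5499 -0.0679  0.1528] q7 -1.30 yaw -108.27 F [ 0.   0.3 -0.3] M [0.025 0.146 0.015] tq7 0.222 w 0.0570
nut (391, 104.57, 0.032) arm (711, 82.87, 0.025) sq (242, 129.3, 0.067)
n 686 z 0.1044 mean [ 0.5538 -0.0688  0.1044]
[(np.float64(80.49), 24, array([26.8, 26.9, 26.7])), (np.float64(80.77), 26, array([27.3, 26.8, 26.7])), (np.float64(80.91), 22, array([26.9, 27.2, 26.9]))]
```

View pics/w32.png

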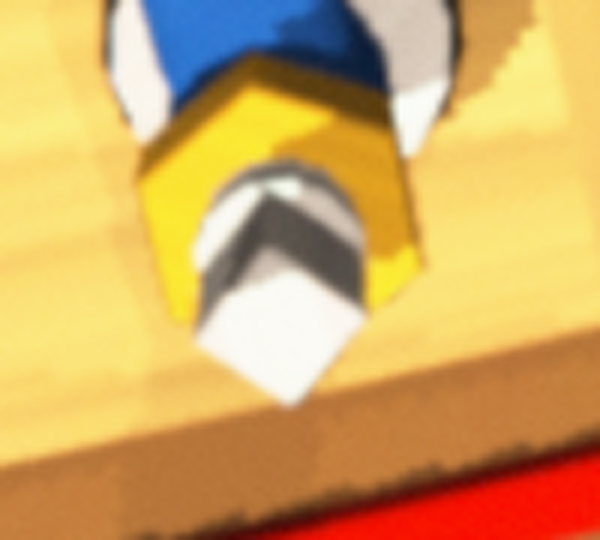

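Nut 24° (mod 60), sitting 0.36 mm lower than as found, which puts the joint near −0.55 rad. The square is down 3.96 mm, about 6.2 rad. Retreating, then a last look at the scene.

```bash

python3 -m handwheel '[[[0,0,50],[0,0,0],0.5],[[0,0,100],[0,0,0],0.5],[[-50,100,150],[0,0,0],0.5],[[-80,150,170],[0,0,0],0.5],[[-80,200,170],[0,0,0],0.5],[[-80,250,170],[0,0,0],0.5],[[-80,250,170],[0,0,0],0.5]]' 40
python3 - <<'E'
from h import *
p,d=robot.read_camera('side');a=cv2.imread('pics/side0.png');b=p[:,:,::-1]
cv2.imwrite('pics/fin.png',np.hstack([cv2.resize(a[180:360,230:430],(400,360)),cv2.resize(b[180:360,230:430],(400,360))]))
p,d=robot.read_camera('top');cv2.imwrite('pics/fint.png',p[:,:,::-1])
E
```

```text
t: 43.35
tool_pos: [0.4745, 0.1557, 0.3188]
tcp_rot: [-0.328, -2.051, 2.049]
ft_force: [0.1, 0.2, 0.7]
width: 0.0659
```

View pics/fin.png

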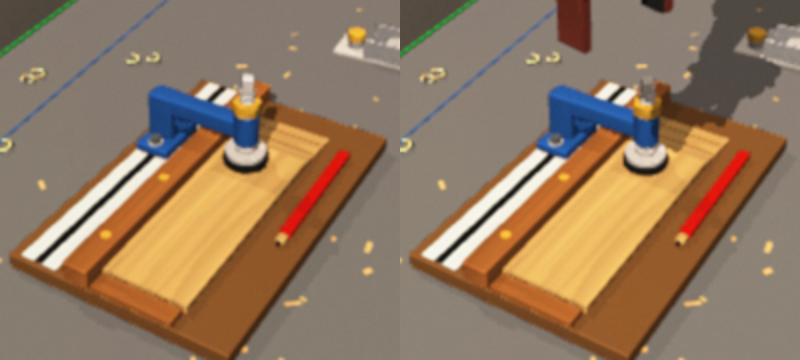

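View pics/fint.png

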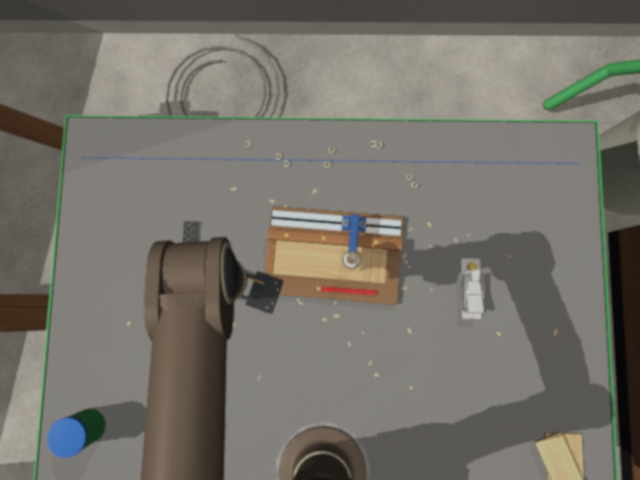

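The side and top views show the strip, pencil and plane where they started; in the top view the arm covers most of the rasp. The foot is down on the strip. Handing in.

```bash
python3 - <<'E'
from plant import robot
print(robot.hand_in())
E
```

```text
the job is handed in; nothing more can be done
None
```

I handed the job in at about 43 s. The spindle setting looks right, but my checks on whether the jam nut is really tight disagree, so it may not pass.

**What I did:** I backed the nut off about 0.74 rad. I then screwed the spindle down about 6.2 rad, with first touch at roughly 4.4–4.9 rad by torque, and ran the nut back clockwise to a firm stop.

**Checks that agreed**
- **Foot pressure:** the turning torque was about 0.25 N m and the holding torque about 0.15–0.19 N m. That puts the load at roughly 14–20 N, inside the 11–26 N band. This is worked out from torque; I had no direct force reading.
- **Spindle travel:** depth shows the square about 3.96 mm lower than as found, which matches 6.2 rad.
- **Nut position:** its angle (about 24° mod 60) and height (0.36 mm lower than as found) both put the joint near −0.5 rad, well below 0.10.
- **Things lying about:** strip, pencil and plane look unmoved in the last views. The arm covered most of the rasp, so I did not see all of it; nothing went near it.

**Checks that disagreed**
- **No gradual bite:** the nut did not tighten progressively between 0.25 and 0 rad. It turned freely, then met a steep elastic stop at about −0.55 rad.
- **Spindle not clearly locked:** after the first tightening tries (nut near −0.4 rad) I could still twist the spindle at 0.2–0.3 N m. It then partly sprang back, which it had not done before. I did not repeat this after the last tightening.
- **Two rough moments:** my first closing on the nut pushed the arm aside by about 8 mm at 20–26 N, for a reason I never found. The pads also slipped round the nut at about 1.3–1.4 N m in two of the tightening tries.

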